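# Put the loaf cake in the drop-front pastry cabinet

### The job

Put the loaf cake away: pull the front flap of the small pastry cabinet down until it rests level, stand the loaf tin upright inside on the cabinet's floor, let go of it, and then push the flap back up until it is fully shut. Move the flap gently in both directions (never let it drop or slam), keep the tin upright all the while, and leave the jar, the plates and the cake stand where they are.

Things in the scene. Friction and masses are not known exactly. Their poses are not given: they have to be found in the camera images.
- cabinet: Fixed counter-top pastry cabinet, wooden base and sides, clear roof and back, closed in front by a flap that slopes back. 230 deep (x), 240 wide (y), 176 high. Origin on the counter, mid-width, straight under the flap's hinge, which runs along y at the front lower edge. x points from the front into the cabinet, z up.
- cabinet_in (a point): Middle of the inner floor, 40 above the counter, 115 behind the hinge (axes as the cabinet's). The floor is 216 wide between the side walls and runs from the hinge to a back wall 220 behind it. The shut flap's inner face lies 7 behind the hinge at the floor and 30 behind it 50 above the floor.
- roof_edge (a point): Middle of the roof's front edge, at its underside: 72 behind the hinge line, 166 above the counter, 126 above the inner floor. Under this roof whatever reaches in must slant in from the front.
- flap (a joint): Front flap hinged at its bottom edge: 0 = shut (leaning back 25 degrees, resting by its own weight), growing as it comes down to 2.007 rad = level, out to the front, on its stop. Wooden frame with a clear pane, 150 from hinge to free edge, 210 wide, 12 thick, 0.4 kg; nearly free hinge: from upright it falls either way unless held.
- flap_hinge (a point): Middle of the flap's hinge axis, 40 above the counter. Its z axis points along the flap to the bar, its y axis along the hinge.
- flap_bar (a point): Middle of the flap's steel pull bar: round, 12 thick, 120 long, parallel to the hinge, 186 from it and 36 beyond the flap's free edge, on a post at each end, so it can be pinched from above between the posts at every angle of the flap. 209 above the counter when shut, 40 when level.
- tin: Dark steel loaf tin with a brown cake in it: 120 long (x), 52 wide (y), 50 high, the cake rising to 66, inset 6 from the rim all round. 0.3 to 0.55 kg. Origin at the centre of its underside, z up. Stands on the counter to the left or right of the cabinet's front.
- jar: Bystander: glass biscuit jar with a wooden lid, 90 diameter, 150 high. Origin at the centre of its underside, z up. The tin stands to one side of the cabinet's front, the jar to the other.
- plates: Bystander: stack of white plates, 176 diameter, 58 high. Origin at the centre of its underside.
- cake_stand: Bystander: wooden cake stand, 190 diameter, with a ring cake, 128 high in all. Origin at the centre of its underside.
Not all that is in view belongs to the job. Of the things that look like the tin, the largest one is meant.

How it is judged:
By the outcome, as a careful person would: the job done as asked, in the order asked, and still so for the second after the job is handed in, with the robot touching nothing.
It also fails if it takes over 67 s, if anything falls off the work surface, if the arm or the gripper's body presses on something with over 40 N, if the wrist force passes 120 N, or if a joint passes its speed limit or range.

### The arm

A 6-joint arm with a two-finger parallel gripper is mounted at the origin on the work surface. World frame = base frame: x ahead of the robot, y to its left, z up, the work surface at z = 0. Lengths are in mm, angles in rad, forces in N, time in s.
With the tool pointing down it reaches from about 275 to 750 mm from the base axis. Payload 10.2 kg.
Tool frame: the origin (TCP) lies at the very end of the fingers, on their centre line; the grasp point (between the pads) lies 19 mm behind it; z points along the fingers, y is the direction in which the jaws open and shut (so a half turn about z gives the same grasp; the last joint's range is limited). The gripper opens to 85 mm and grips with 20 to 120 N. Pads are 22 mm wide; open, the fingers measure 114 mm over their backs; the gripper's body (76 mm by 85 mm) begins 54 mm behind the grasp point. The pads swing forward as they close: fully open they stand 13 mm farther back than shut.
Start: joints at [-1.334, 0.313, 1.498, -0, 1.331, -0.223], TCP at [232.967, -470.486, 231.294] pointing down, gripper open.
Joint ranges: [-2.94, 2.94], [-0.97, 2.17], [0.19, 2.56], [-1.23, 4.37], [0.02, 3.11], [-2.88, 2.88]. Speed limits (rad/s): [2.39, 2.39, 3.01, 3.14, 3.14, 3.14].

### API

Orientations are given as a 3x3 rotation matrix whose columns are the frame's x, y, z axes.
In Python, from station import manip gives the robot as it stands. The module is installed in compiled form; this text tells all that it offers.
- The arm moves only by the tool apply_moves, never from a script. Its argument "plan" is a list that holds one entry, the list of rows, each a list of 4 numbers: the shift along the tool's x, y, z in cm, then the turn about the tool's z in degrees. In form: [[[dx, dy, dz, roll], ...]]. A call has 1 to 5 rows; each row is the pose to reach, as a shift and turn from the pose commanded when the call began, along the tool's axes at that moment; what a row does not reach only later rows make up. A row lasts 1/8 s, in which the tool goes at most 62.5 mm and 10.7 degrees, less where a joint would pass 70% of its speed; a pose out of reach is approached as far as the arm can. A call with a gripper value outside its range is refused whole. "jaw" is the closure in counts, from 0 (fully open) to 255 (shut), set as the call begins (left out, the last holds). The fingers move at their own pace and stop on an object; "grip_force" is the grip in N (left out, the last holds). Time passes only in rows, so rows that repeat a pose let the fingers close. It gives the time, the measured TCP pose, the force and the opening at its end, in the units of the state.
- manip.observe(): the state, without advancing time (a new reading comes with each control period).
- manip.snapshot(name): name is "scene" or "top" or "wrist"; returns a dict with "frame" (400x640x3 uint8, red, green, blue), "K" (3x3 intrinsics, pixels), "view" (4x4, takes a point from world to camera coordinates). Camera axes: x right, y down, z forward; pixel columns grow to the right and rows downward; lengths in mm; the calibration is good to about 2 mm. A picture is of the moment at which its call begins. There is no depth.
- manip.hand_in(): hands the job in, once; it reports no verdict.
Trained networks look in a picture, given as the dict that the camera call returned (one of the last four; its "shot" number tells which), for a name from the list of things; names that differ only in an ending like _2 or _b are one class to them, and where a whole thing is asked for, a point or a joint stands for the part that bears it (a point fixed in the world has none). Each returns a list of dicts, best first, with "score" (0 to 1); they miss things now and then, are a little off and sometimes report something else, mostly with a low value. They report only what shows in the picture. A call takes as long as a camera call. They do not tell look-alikes from the thing itself.
- manip.masks_of(picture, thing): "pixels" (400x640 bool, what is visible of it) and "box" ([centre column, centre row, width, height] in pixels, round what is visible of it).
The state is a dict: "time_s": time; "joints": joint angles; "qd": joint speeds; "tau": joint torques, N m; "position": TCP position; "tool_rot": TCP orientation; "contact_force": force on the tool from outside, world axes, zero at the start; "torque": the same for the moment, N m; "gripper_width": opening from 0.0 (shut) to 1.0 (fully open).
Only numpy, scipy, OpenCV 4.12 (cv2) and the standard library are available. Lean on these libraries where they do the work, as an engineer would, in place of code of your own. Each camera call takes 0.05 s, during which the arm holds its last target.

## Working session

There is one attempt and no reset: what is moved stays moved. The work goes in short steps, Python scripts to look and compute and a tool call to move; the robot and the scene stay as the last step left them, time stands still between calls to the robot, and variables do not carry over. Pictures are saved under pics/ and viewed, and the job is handed in when it is done.

Besides the shell and the picture viewer there is one more tool, called in YAML: its name, and indented under it one key for each argument. apply_moves: Moves the arm, as the interface text tells. Its arguments: {"type":"object","properties":{"plan":{"type":"array"},"jaw":{"type":"number"},"grip_force":{"type":"number"}},"required":["plan"]}

```bash
mkdir -p pics; cat > h.py <<'E'
import numpy as np, cv2, pickle
from station import manip
def snap(n,f):
    p=manip.snapshot(n); cv2.imwrite('pics/'+f,p['frame'][:,:,::-1]); pickle.dump({k:p[k] for k in('frame','K','view')},open('pics/'+f+'.pkl','wb')); return p
def ray(p,uv):
    V=np.array(p['view']);R=V[:3,:3];c=-R.T@V[:3,3]
    d=R.T@np.linalg.inv(p['K'])@np.array([uv[0],uv[1],1.]);return c,d/np.linalg.norm(d)
def atz(p,uv,z):
    c,d=ray(p,uv);return c+d*(z-c[2])/d[2]
def proj(p,X):
    V=np.array(p['view']);X=np.atleast_2d(X);q=(V[:3,:3]@X.T).T+V[:3,3];q=(np.array(p['K'])@q.T).T;return q[:,:2]/q[:,2:]
E
python3 - <<'E'
from h import *
for n in('scene','top'):
    p=snap(n,n+'0.png'); V=p['view'];print(n,(-V[:3,:3].T@V[:3,3]).round(0),p['K'][0,0])
    for t in('tin','cabinet','flap','jar','plates','cake_stand','flap_bar'):
        print(t,[(round(m['score'],2),np.round(m['box'])) for m in manip.masks_of(p,t)])
print(manip.observe())
E
```

```text
scene [ 989.  316. 1238.] 440.3675620007593
tin [(0.91, array([388., 243.,  27.,  32.])), (0.83, array([406., 198.,  31.,  24.]))]
cabinet [(0.72, array([431., 241.,  29.,  44.])), (0.59, array([262., 248., 133., 116.]))]
flap []
jar [(0.65, array([249., 122.,  31.,  45.]))]
plates [(0.91, array([397., 323.,  67.,  69.])), (0.38, array([262., 250., 121., 112.]))]
cake_stand [(0.61, array([190., 175.,  64.,  64.]))]
flap_bar [(0.62, array([283., 215.,  76.,  39.]))]
top [ 378.   11. 1362.] 479.9923360556039
tin [(0.86, array([189., 241.,  31.,  41.])), (0.83, array([235., 269.,  38.,  34.])), (0.67, array([229., 213.,  20.,  30.])), (0.65, array([438., 244.,  44.,  38.])), (0.5, array([326., 131.,  98., 101.]))]
cabinet [(0.76, array([326., 133.,  92., 101.]))]
flap [(0.58, array([326., 158.,  78.,  49.]))]
jar [(0.68, array([437., 243.,  41.,  33.]))]
plates [(0.82, array([178., 149.,  65.,  66.]))]
cake_stand [(0.95, array([442., 154.,  70.,  68.])), (0.22, array([179., 149.,  63.,  64.]))]
flap_bar [(0.83, array([328., 159.,  81.,  52.])), (0.28, array([440., 154.,  70.,  66.]))]
{'time_s': 0.8, 'joints': array([-1.33438241e+00,  3.12922887e-01,  1.49773151e+00,  8.40484866e-06,
        1.33097770e+00, -2.23437507e-01]), 'qd': array([-1.10223503e-03,  1.24494158e-03, -1.06218084e-03, -3.89566621e-04,
       -7.84989788e-05,  1.71270640e-03]), 'tau': array([-7.91723905e-04, -4.12148523e+01, -2.59889585e+01, -2.68415279e-04,
        5.35834934e-04,  3.90697693e-06]), 'position': array([ 232.97637827, -470.47599752,  231.27058434]), 'tool_rot': array([[ 8.96119333e-01,  4.43813183e-01, -1.30136510e-06],
       [ 4.43813183e-01, -8.96119332e-01,  4.02594382e-05],
       [ 1.67014910e-05, -3.66548239e-05, -9.99999999e-01]]), 'contact_force': array([-0.27894477,  0.70702313, -0.35594659]), 'torque': array([0.02891376, 0.01405329, 0.01404262]), 'gripper_width': 0.9948694078755729}
```

```bash
ls pics
```

```text
scene0.png
scene0.png.pkl
top0.png
top0.png.pkl
```

View pics/scene0.png

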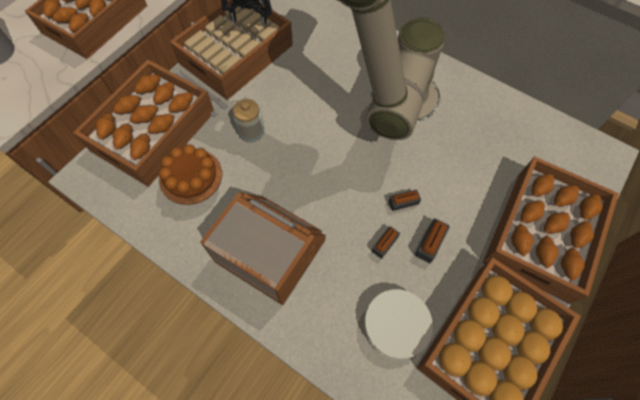

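View pics/top0.png

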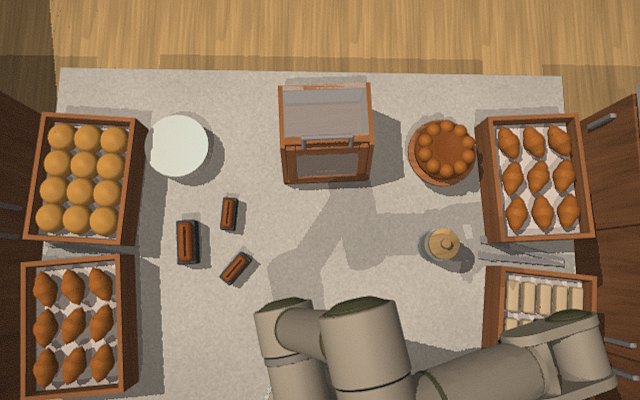

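```bash
python3 - <<'E'
import cv2
a=cv2.imread('pics/top0.png')[190:300,150:280]; cv2.imwrite('pics/c1.png',cv2.resize(a,None,fx=5,fy=5,interpolation=cv2.INTER_CUBIC))
a=cv2.imread('pics/top0.png')[70:210,260:400]; cv2.imwrite('pics/c2.png',cv2.resize(a,None,fx=4.2,fy=4.2,interpolation=cv2.INTER_CUBIC))
E
```

```text
(no output)
```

View pics/c1.png

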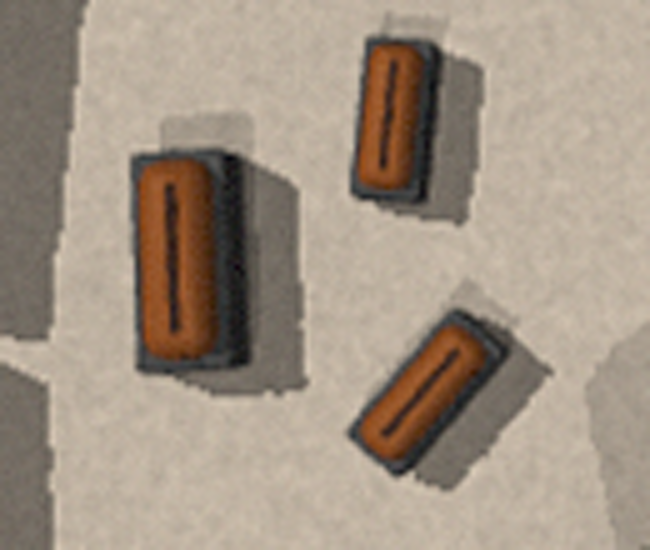

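View pics/c2.png

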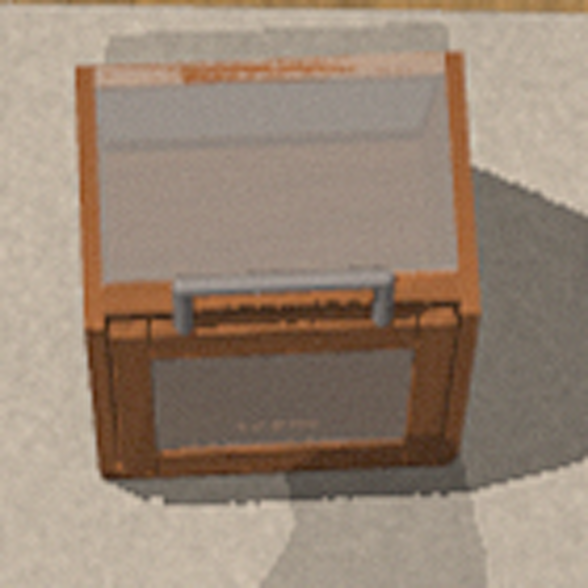

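The top view shows three tin look-alikes at (187,242), (229,213) and (236,268). The one at (187,242) is clearly the largest in the enlarged crop, so it is the tin. Next I'll measure the cabinet.

```bash
python3 - <<'E'
import cv2
a=cv2.imread('pics/scene0.png')[180:310,190:335]; cv2.imwrite('pics/c3.png',cv2.resize(a,None,fx=5,fy=4.6,interpolation=cv2.INTER_CUBIC))
a=cv2.imread('pics/scene0.png')[205:275,400:470]; cv2.imwrite('pics/c4.png',cv2.resize(a,None,fx=8,fy=8,interpolation=cv2.INTER_CUBIC))
E
```

```text
(no output)
```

View pics/c3.png

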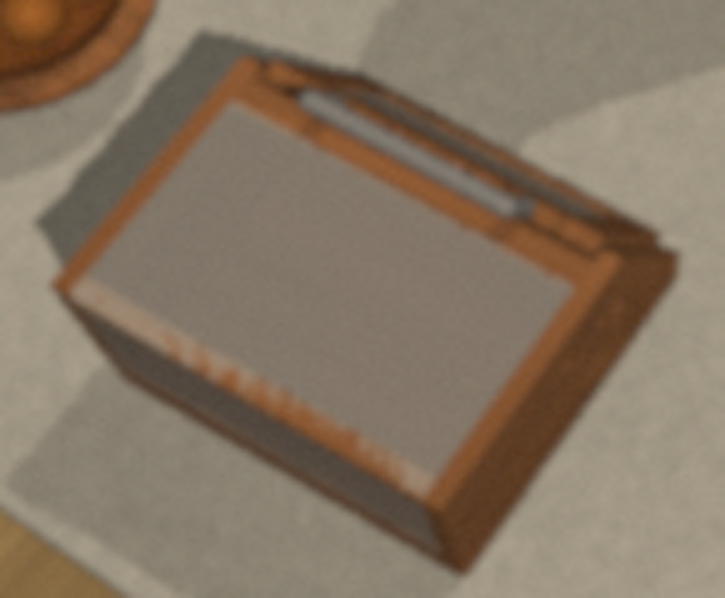

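View pics/c4.png

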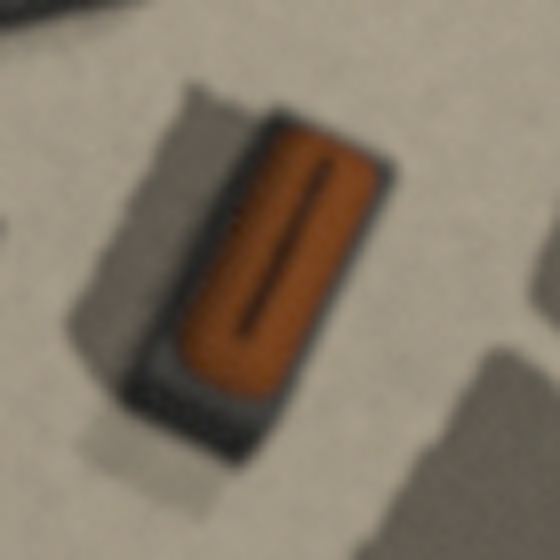

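```bash
cat > fit.py <<'E'
from h import *
from scipy.optimize import least_squares
T=pickle.load(open('pics/top0.png.pkl','rb'));S=pickle.load(open('pics/scene0.png.pkl','rb'))
t=lambda u,v:(260+u/4.2,70+v/4.2)
s=lambda u,v:(190+u/5,180+v/4.6)
C=[(T,t(105,478),(0,120,0)),(T,t(462,462),(0,-120,0)),(T,t(78,68),(230,120,176)),(T,t(462,54),(230,-120,176)),(T,t(90,325),(72,120,176)),(T,t(478,315),(72,-120,176)),
(T,t(178,286),(78.6,58,209)),(T,t(392,278),(78.6,-58,209)),
(S,s(58,285),(230,-120,176)),(S,s(433,505),(230,120,176)),(S,s(465,572),(230,120,0)),(S,s(250,60),(72,-120,176)),(S,s(618,258),(72,120,176))]
def tr(q,P):
    c,sn=np.cos(q[2]),np.sin(q[2]);P=np.array(P,float);return np.c_[q[0]+c*P[:,0]-sn*P[:,1],q[1]+sn*P[:,0]+c*P[:,1],P[:,2]]
def res(q,C):
    W=tr(q,[c[2] for c in C]);return np.array([proj(c[0],w)[0]-c[1] for c,w in zip(C,W)])
def go(C,q0):
    r=least_squares(lambda q:res(q,C).ravel(),q0,x_scale=[10,10,.05],loss='soft_l1');print(r.x.round(3));print(res(r.x,C).round(1).tolist());return r.x
go(C,[450,0,0.])
a=lambda u,v:(150+u/5,190+v/5)
b=lambda u,v:(400+u/8,205+v/8)
D=[(T,a(132,155),(60,26,50)),(T,a(137,372),(-60,26,50)),(T,a(248,158),(60,-26,0)),(T,a(248,365),(-60,-26,0)),
(S,b(275,108),(-60,-26,50)),(S,b(398,165),(-60,26,50)),(S,b(240,465),(60,26,0)),(S,b(125,392),(60,-26,0))]
go(D,[300,380,0.])
print(atz(T,(437,243),75))
E
python3 fit.py
```

```text
[ 6.1088e+02 -4.2313e+01  6.4000e-02]
[[-0.4, 1.6], [-2.2, 1.3], [-0.9, 0.3], [0.2, -0.4], [-1.2, -1.3], [0.7, -3.4], [2.1, 0.9], [-2.0, 0.6], [-2.3, -1.5], [1.3, -0.4], [-0.1, 0.2], [-4.0, -0.2], [-1.4, 0.9]]
[4.36302e+02 3.39033e+02 6.80000e-02]
[[-0.5, -0.6], [-0.9, 0.5], [-0.5, -0.6], [0.4, 0.8], [-0.1, -2.6], [0.8, -1.2], [-0.9, 0.5], [-2.6, 0.8]]
[ 439.90417248 -337.3162644    75.        ]
```

```bash
cat > ov.py <<'E'
from fit import *
import sys
q=[float(x) for x in sys.argv[1:4]]
def draw(p,crop,f,name):
    im=cv2.resize(p['frame'][crop[1]:crop[3],crop[0]:crop[2],::-1],None,fx=f,fy=f,interpolation=cv2.INTER_CUBIC)
    def L(A,B,col):
        uv=proj(p,tr(q,[A,B])); uv=((uv+.5-[crop[0],crop[1]])*f).astype(int); cv2.line(im,tuple(map(int,uv[0])),tuple(map(int,uv[1])),col,1)
    for y in(-120,120):
        for A,B in(((0,y,0),(230,y,0)),((0,y,0),(0,y,40)),((230,y,0),(230,y,176)),((72,y,176),(230,y,176)),((0,y,40),(72,y,176))):L(A,B,(0,255,0))
    for x,z in((0,0),(0,40),(230,0),(230,176),(72,176)):L((x,-120,z),(x,120,z),(0,255,0))
    L((78.6,-60,208.6),(78.6,60,208.6),(255,0,0))
    cv2.imwrite(name,im)
draw(T,(260,70,400,210),4.2,'pics/o1_%s.png'%sys.argv[4]);draw(S,(190,180,335,310),4.6,'pics/o2_%s.png'%sys.argv[4])
E
python3 ov.py 610.9 -42.3 .064 a >/dev/null
```

```text
(no output)
```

View pics/o1_a.png

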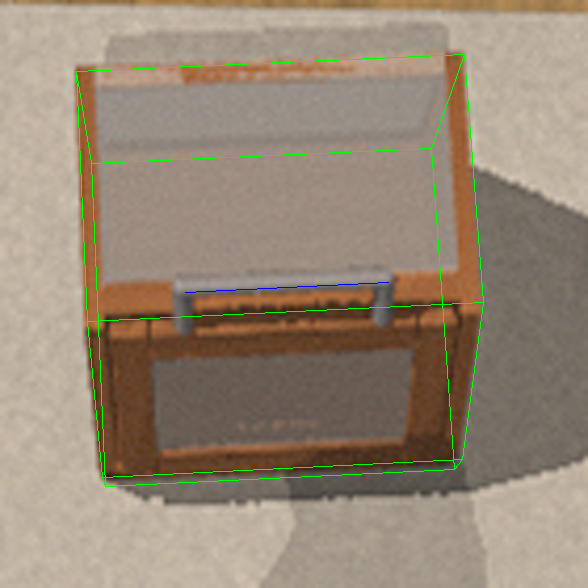

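View pics/o2_a.png

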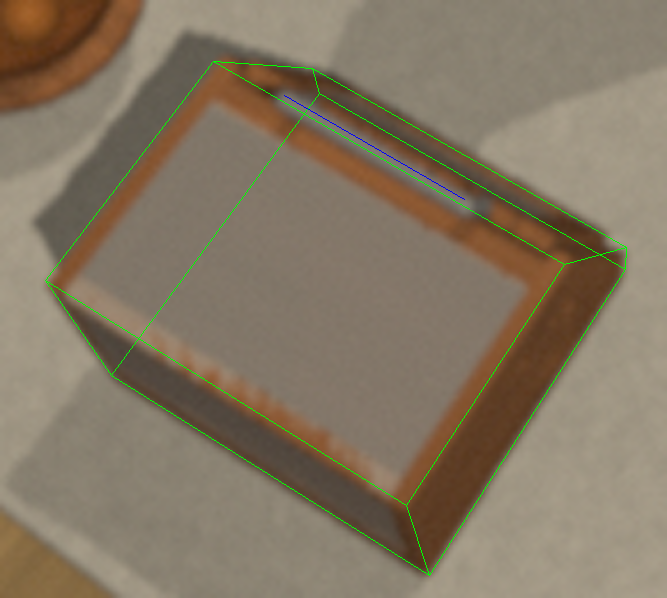

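```bash
python3 - <<'E'
from fit import *
print('--')
go(C[:8],[610,-40,0.05]);go(C[8:],[610,-40,0.05])
go(C[:4],[610,-40,0.05])
R=T['view'][:3,:3];print(R.round(3));print(S['view'][:3,:3].round(3))
E
```

```text
[ 6.1088e+02 -4.2313e+01  6.4000e-02]
[[-0.4, 1.6], [-2.2, 1.3], [-0.9, 0.3], [0.2, -0.4], [-1.2, -1.3], [0.7, -3.4], [2.1, 0.9], [-2.0, 0.6], [-2.3, -1.5], [1.3, -0.4], [-0.1, 0.2], [-4.0, -0.2], [-1.4, 0.9]]
[4.36302e+02 3.39033e+02 6.80000e-02]
[[-0.5, -0.6], [-0.9, 0.5], [-0.5, -0.6], [0.4, 0.8], [-0.1, -2.6], [0.8, -1.2], [-0.9, 0.5], [-2.6, 0.8]]
[ 439.90417248 -337.3162644    75.        ]
--
[ 6.11518e+02 -4.37290e+01  6.30000e-02]
[[0.1, 1.4], [-1.7, 1.1], [-0.3, 0.1], [0.7, -0.7], [-0.6, -1.6], [1.3, -3.7], [2.7, 0.6], [-1.5, 0.3]]
[ 6.08452e+02 -3.66270e+01  4.60000e-02]
[[-0.7, -2.4], [1.9, -0.0], [0.4, 0.5], [-1.7, -0.5], [0.1, 1.8]]
[ 6.12947e+02 -4.46600e+01  6.70000e-02]
[[0.5, 1.0], [-1.4, 0.5], [-0.3, -0.3], [0.8, -1.3]]
[[ 0.01  -1.     0.018]
 [-0.988 -0.013 -0.152]
 [ 0.153 -0.016 -0.988]]
[[-0.573  0.819  0.008]
 [ 0.737  0.52  -0.431]
 [-0.358 -0.241 -0.902]]
```

```bash
python3 - <<'E' | tail -6
from fit import *
bt=t(285,283);bs=s(411,154)
for p,uv in((T,bt),(S,bs)):print(atz(p,uv,209).round(1))
for p,l,r in((T,t(178,287),t(392,280)),(S,s(305,97),s(525,210))):
    a,b=atz(p,l,209),atz(p,r,209);d=b-a;print(a.round(0),b.round(0),np.linalg.norm(d).round(1),np.arctan2(d[0],-d[1]).round(3))
print(atz(T,(327,182),40))
E
```

```text
[ 439.90417248 -337.3162644    75.        ]
[690.6 -37.1 209. ]
[691.6 -30.5 209. ]
[687.  26. 209.] [ 693. -100.  209.] 126.2 0.049
[696. -96. 209.] [685.  36. 209.] 133.2 -3.063
[607.88863366 -42.66371353  40.        ]
```

```bash
cat > mv.py <<'E'
import sys
from h import *
o=manip.observe();R=np.array(o['tool_rot'])
a=[float(x) for x in sys.argv[1:5]]
d=R.T@(np.array(a[:3])-o['position'])/10
ya=np.degrees(np.arctan2(R[1,1],R[0,1]))
print('t',o['time_s'],'pos',o['position'].round(1),'yang',ya.round(2),'w',round(o['gripper_width'],3),'F',o['contact_force'].round(1));print('shift cm',d.round(2),'roll',(-((a[3]-ya+180)%360-180)).round(1)); print('R',R.round(3).tolist())
E
python3 mv.py 650 -40 320 3.4
```

```text
t 0.8 pos [ 233.  -470.5  231.3] yang -63.65 w 0.995 F [-0.3  0.7 -0.4]
shift cm [ 56.48 -20.07  -8.87] roll -67.1
R [[0.896, 0.444, -0.0], [0.444, -0.896, 0.0], [0.0, -0.0, -1.0]]
```

apply_moves:
  plan:
    - [[5,-2,-8.9,-10],[11,-4,-8.9,-20],[16,-6,-8.9,-30],[21,-7.5,-8.9,-40],[26,-9.5,-8.9,-50]]

```text
time_s: 1.42
position: [425.0, -268.5, 320.6]
tool_rot: [[0.231, 0.973, 0.001], [0.973, -0.231, -0.001], [-0.0, 0.001, -1.0]]
contact_force: [0.1, -1.5, 0.6]
gripper_width: 1.003
```

```bash
python3 mv.py 650 -40 320 3.4
```

```text
t 1.425 pos [ 425.  -268.5  320.6] yang -13.34 w 1.003 F [ 0.1 -1.5  0.6]
shift cm [27.42 16.62  0.06] roll -16.7
R [[0.231, 0.973, 0.001], [0.973, -0.231, -0.001], [-0.0, 0.001, -1.0]]
```

apply_moves:
  plan:
    - [[5.2,3.2,0,-8],[10.4,6.4,0,-16.7],[16,9.6,0,-16.7],[21.5,13,0,-16.7],[27.4,16.6,0,-16.7]]

```text
time_s: 2.05
position: [643.3, -48.9, 320.4]
tool_rot: [[-0.053, 0.999, 0.0], [0.999, 0.053, -0.0], [-0.0, 0.0, -1.0]]
contact_force: [-0.0, -1.8, 0.5]
gripper_width: 0.999
```

```bash
python3 - <<'E'
from h import *
p=snap('wrist','w1.png');print(p['view'].round(3).tolist(),p['K'][0,0]);print(proj(p,[[691,-35,209],[687,25,209],[695,-95,209]]).round(0))
E
python3 mv.py 691 -35 250 3.4
```

```text
[[0.999, 0.053, 0.0, -641.837], [0.05, -0.952, 0.303, -144.696], [0.016, -0.302, -0.953, 439.236], [0.0, 0.0, 0.0, 1.0]] 342.17700208766126
[[380. 185.]
 [383. 104.]
 [377. 256.]]
t 2.1 pos [646.4 -43.3 318.2] yang 3.34 w 1.003 F [ 4.   5.6 -0.3]
shift cm [0.55 4.5  6.81] roll -0.1
R [[-0.058, 0.998, -0.001], [0.998, 0.058, 0.003], [0.003, -0.001, -1.0]]
```

View pics/w1.png

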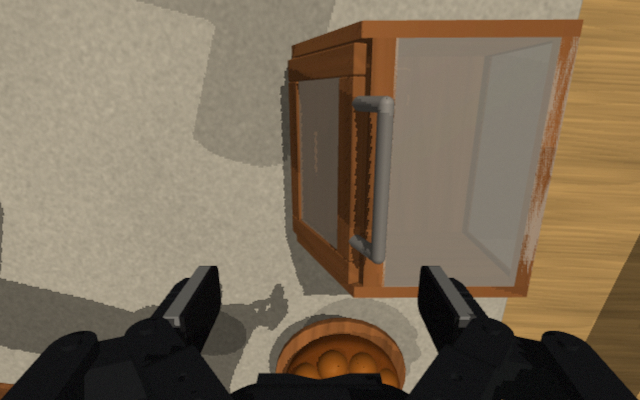

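```bash
python3 - <<'E'
from h import *
p=pickle.load(open('pics/w1.png.pkl','rb'))
a,b=atz(p,(385.5,103),209),atz(p,(377.5,258),209);print(a,b,(a+b)/2,np.arctan2(b[0]-a[0],a[1]-b[1]))
E
python3 mv.py 690 -35 250 3.4
```

```text
[688.7675455   25.44497933 209.        ] [695.79921539 -96.33366147 209.        ] [692.28338044 -35.44434107 209.        ] 0.05767736234768718
t 2.1 pos [646.4 -43.3 318.2] yang 3.34 w 1.003 F [ 4.   5.6 -0.3]
shift cm [0.56 4.4  6.81] roll -0.1
R [[-0.058, 0.998, -0.001], [0.998, 0.058, 0.003], [0.003, -0.001, -1.0]]
```

apply_moves:
  plan:
    - [[0.2,2,2,0],[0.2,4.2,5,0],[0.2,4.2,8,0],[0.2,4.2,8,0],[0.2,4.2,8,0]]

```text
time_s: 2.72
position: [684.2, -46.5, 242.1]
tool_rot: [[-0.053, 0.999, 0.002], [0.999, 0.053, -0.001], [-0.001, 0.002, -1.0]]
contact_force: [0.9, 0.8, 0.7]
gripper_width: 1.002
```

```bash
python3 mv.py 691.7 -35.3 193 3.3; python3 - <<'E'
from h import *
p=snap('wrist','w2.png')
E
```

```text
t 2.725 pos [684.2 -46.5 242.1] yang 3.04 w 1.002 F [0.9 0.8 0.7]
shift cm [1.08 0.79 4.91] roll -0.3
R [[-0.053, 0.999, 0.002], [0.999, 0.053, -0.001], [-0.001, 0.002, -1.0]]
```

View pics/w2.png

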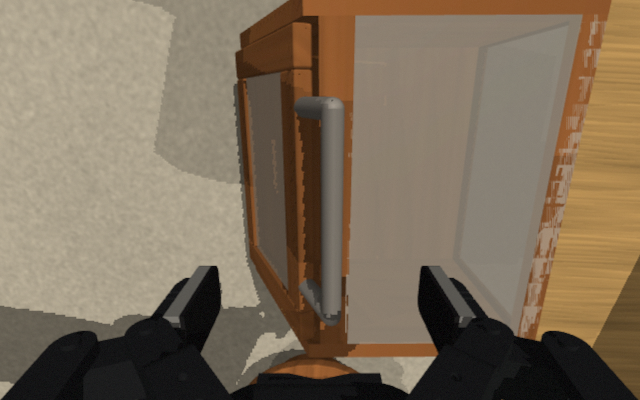

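```bash
python3 - <<'E'
from h import *
p=pickle.load(open('pics/w2.png.pkl','rb'))
a,b=atz(p,(333.5,104),209),atz(p,(332,317),209);print(a,b,(a+b)/2,np.arctan2(b[0]-a[0],a[1]-b[1]))
E
python3 mv.py 691 -36 193 3.3
```

```text
[689.49895561  26.99855722 209.        ] [696.64779816 -95.93743439 209.        ] [693.07337688 -34.46943859 209.        ] 0.05808551883414045
t 2.775 pos [684.3 -46.5 242.4] yang 3.04 w 1.001 F [0.4 0.2 0.9]
shift cm [1.02 0.71 4.94] roll -0.3
R [[-0.053, 0.999, 0.003], [0.999, 0.053, -0.001], [-0.001, 0.003, -1.0]]
```

apply_moves:
  plan:
    - [[1,0.8,1.5,-0.3],[1,0.8,3,-0.3],[1,0.8,4.9,-0.3],[1,0.8,4.9,-0.3]]

```text
time_s: 3.28
position: [690.6, -35.7, 188.9]
tool_rot: [[-0.058, 0.998, -0.004], [0.998, 0.059, 0.001], [0.001, -0.004, -1.0]]
contact_force: [-0.0, -1.2, 1.2]
gripper_width: 0.998
```

apply_moves:
  plan:
    - [[0,0,0,0],[0,0,0,0],[0,0,0,0],[0,0,0,0],[0,0,0,0]]
  jaw: 255
  grip_force: 25

```text
time_s: 3.9
position: [690.7, -36.0, 191.6]
tool_rot: [[-0.058, 0.998, -0.002], [0.998, 0.058, -0.0], [0.0, -0.002, -1.0]]
contact_force: [-5.6, 0.3, 2.4]
gripper_width: 0.126
```

```bash
python3 - <<'E'
from h import *
snap('wrist','w3.png')
E
python3 mv.py 691 -36 193 3.3
```

```text
t 3.95 pos [690.7 -36.  191.6] yang 3.34 w 0.13 F [-5.8 -0.8  2.7]
shift cm [-0.    0.03 -0.14] roll 0.0
R [[-0.058, 0.998, -0.002], [0.998, 0.058, -0.0], [0.0, -0.002, -1.0]]
```

View pics/w3.png

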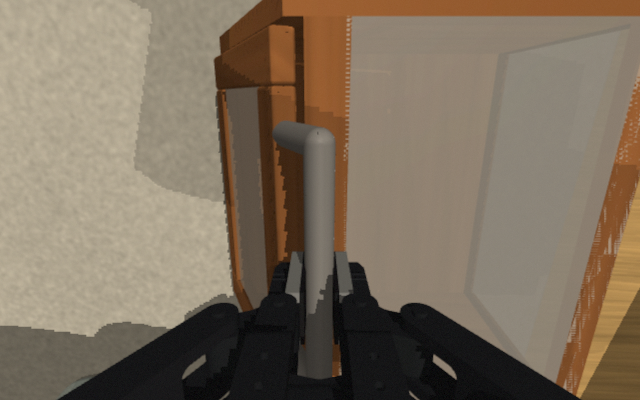

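```bash
python3 - <<'E'
import numpy as np
ph=[25]+[24,22,19.5,16.5,13]
while ph[-1]>-72: ph.append(ph[-1]-3.5)
ph=np.array(ph+[-75,-78,-80.5,-83,-85,-87,-88.5,-89.5,-90]);r=np.radians(ph)
y=18.6*np.sin(r);z=-18.6*np.cos(r);print(len(ph)-1)
b=0
for i in range(1,len(ph)):
    if (i-1)%5==0:b=i-1;print()
    print([0,round(y[i]-y[b],2),round(z[i]-z[b],2),0],end=', ')
E
```

```text
39

[0, np.float64(-0.3), np.float64(-0.13), 0], [0, np.float64(-0.89), np.float64(-0.39), 0], [0, np.float64(-1.65), np.float64(-0.68), 0], [0, np.float64(-2.58), np.float64(-0.98), 0], [0, np.float64(-3.68), np.float64(-1.27), 0], 
[0, np.float64(-1.11), np.float64(-0.22), 0], [0, np.float64(-2.24), np.float64(-0.37), 0], [0, np.float64(-3.37), np.float64(-0.46), 0], [0, np.float64(-4.51), np.float64(-0.47), 0], [0, np.float64(-5.64), np.float64(-0.42), 0], 
[0, np.float64(-1.13), np.float64(0.12), 0], [0, np.float64(-2.25), np.float64(0.32), 0], [0, np.float64(-3.35), np.float64(0.58), 0], [0, np.float64(-4.44), np.float64(0.9), 0], [0, np.float64(-5.51), np.float64(1.3), 0], 
[0, np.float64(-1.04), np.float64(0.46), 0], [0, np.float64(-2.05), np.float64(0.98), 0], [0, np.float64(-3.03), np.float64(1.56), 0], [0, np.float64(-3.97), np.float64(2.2), 0], [0, np.float64(-4.86), np.float64(2.89), 0], 
[0, np.float64(-0.85), np.float64(0.75), 0], [0, np.float64(-1.66), np.float64(1.55), 0], [0, np.float64(-2.42), np.float64(2.4), 0], [0, np.float64(-3.12), np.float64(3.29), 0], [0, np.float64(-3.77), np.float64(4.22), 0], 
[0, np.float64(-0.59), np.float64(0.97), 0], [0, np.float64(-1.12), np.float64(1.98), 0], [0, np.float64(-1.58), np.float64(3.01), 0], [0, np.float64(-1.99), np.float64(4.07), 0], [0, np.float64(-2.32), np.float64(5.16), 0], 
[0, np.float64(-0.04), np.float64(0.16), 0], [0, np.float64(-0.27), np.float64(1.1), 0], [0, np.float64(-0.42), np.float64(1.9), 0], [0, np.float64(-0.54), np.float64(2.7), 0], [0, np.float64(-0.61), np.float64(3.35), 0], 
[0, np.float64(-0.05), np.float64(0.65), 0], [0, np.float64(-0.06), np.float64(1.13), 0], [0, np.float64(-0.07), np.float64(1.46), 0], [0, np.float64(-0.07), np.float64(1.62), 0],
```

apply_moves:
  plan:
    - [[0,-0.3,-0.13,0],[0,-0.9,-0.4,0],[0,-1.65,-0.7,0],[0,-2.6,-1,0],[0,-3.7,-1.25,0]]

```text
time_s: 4.58
position: [654.3, -38.1, 205.0]
tool_rot: [[-0.058, 0.998, 0.003], [0.998, 0.058, -0.0], [-0.0, 0.003, -1.0]]
contact_force: [0.9, -0.6, -2.8]
gripper_width: 0.129
```

```bash
python3 mv.py 653.9 -38 204 3.3
```

```text
t 4.575 pos [654.3 -38.1 205. ] yang 3.35 w 0.129 F [ 0.9 -0.6 -2.8]
shift cm [ 0.01 -0.04  0.1 ] roll 0.1
R [[-0.058, 0.998, 0.003], [0.998, 0.058, -0.0], [-0.0, 0.003, -1.0]]
```

Good tracking, low force.

apply_moves:
  plan:
    - [[0,-1.1,-0.22,0],[0,-2.25,-0.37,0],[0,-3.4,-0.45,0],[0,-4.5,-0.47,0],[0,-5.65,-0.42,0]]

```text
time_s: 5.2
position: [597.4, -41.4, 208.7]
tool_rot: [[-0.058, 0.998, 0.001], [0.998, 0.058, -0.0], [-0.0, 0.001, -1.0]]
contact_force: [1.6, -1.5, 4.0]
gripper_width: 0.13
```

apply_moves:
  plan:
    - [[0,-1.1,0.12,0],[0,-2.25,0.32,0],[0,-3.35,0.58,0],[0,-4.45,0.9,0],[0,-5.5,1.3,0]]

```text
time_s: 5.82
position: [542.3, -44.6, 195.3]
tool_rot: [[-0.058, 0.998, 0.0], [0.998, 0.058, -0.0], [-0.0, 0.0, -1.0]]
contact_force: [-1.1, -0.8, 6.3]
gripper_width: 0.128
```

apply_moves:
  plan:
    - [[0,-1.05,0.46,0],[0,-2.05,0.98,0],[0,-3.05,1.56,0],[0,-3.95,2.2,0],[0,-4.85,2.9,0]]

```text
time_s: 6.45
position: [494.0, -47.4, 165.6]
tool_rot: [[-0.058, 0.998, -0.0], [0.998, 0.058, 0.0], [0.0, -0.0, -1.0]]
contact_force: [-2.0, 0.4, 1.2]
gripper_width: 0.129
```

apply_moves:
  plan:
    - [[0,-0.85,0.75,0],[0,-1.65,1.55,0],[0,-2.4,2.4,0],[0,-3.1,3.3,0],[0,-3.75,4.2,0]]

```text
time_s: 7.08
position: [456.9, -49.6, 123.3]
tool_rot: [[-0.058, 0.998, 0.0], [0.998, 0.058, 0.0], [0.0, 0.0, -1.0]]
contact_force: [3.4, 1.0, -1.6]
gripper_width: 0.126
```

apply_moves:
  plan:
    - [[0,-0.6,0.97,0],[0,-1.1,1.98,0],[0,-1.6,3,0],[0,-2,4.05,0],[0,-2.3,5.15,0]]

```text
time_s: 7.7
position: [433.6, -51.0, 71.7]
tool_rot: [[-0.059, 0.998, -0.001], [0.998, 0.059, -0.0], [0.0, -0.001, -1.0]]
contact_force: [-4.2, -0.9, 0.5]
gripper_width: 0.129
```

apply_moves:
  plan:
    - [[0,-0.05,0.2,0],[0,-0.25,1.1,0],[0,-0.4,1.9,0],[0,-0.55,2.7,0],[0,-0.6,3.35,0]]

```text
time_s: 8.32
position: [427.5, -51.3, 38.5]
tool_rot: [[-0.059, 0.998, -0.002], [0.998, 0.059, 0.0], [0.0, -0.002, -1.0]]
contact_force: [-7.1, -2.6, 0.2]
gripper_width: 0.126
```

```bash
python3 mv.py 427 -52 22.6 3.3; python3 - <<'E'
from h import *
snap('scene','s2.png')
E
```

```text
t 8.325 pos [427.5 -51.3  38.5] yang 3.37 w 0.126 F [-7.1 -2.6  0.2]
shift cm [-0.07 -0.05  1.59] roll 0.1
R [[-0.059, 0.998, -0.002], [0.998, 0.059, 0.0], [0.0, -0.002, -1.0]]
```

View pics/s2.png

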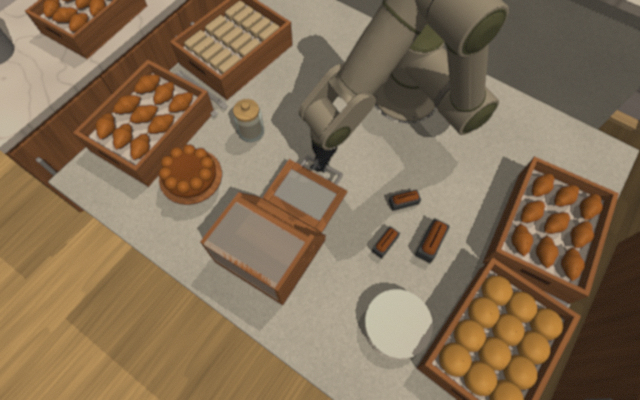

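The flap is almost level and the surroundings are clear. I'll finish the lowering slowly.

apply_moves:
  plan:
    - [[0,-0.03,0.6,0],[0,-0.05,1.1,0],[0,-0.05,1.4,0],[0,-0.05,1.6,0],[0,-0.05,1.7,0]]

```text
time_s: 9.0
position: [426.5, -51.3, 21.5]
tool_rot: [[-0.059, 0.998, -0.004], [0.998, 0.059, 0.0], [0.001, -0.004, -1.0]]
contact_force: [-9.1, -3.6, 0.5]
gripper_width: 0.129
```

```bash
python3 mv.py 427 -52 22.6 3.3
```

```text
t 9.0 pos [426.5 -51.3  21.5] yang 3.38 w 0.129 F [-9.1 -3.6  0.5]
shift cm [-0.07  0.04 -0.11] roll 0.1
R [[-0.059, 0.998, -0.004], [0.998, 0.059, 0.0], [0.001, -0.004, -1.0]]
```

apply_moves:
  plan:
    - [[0,0.1,0.15,0],[0,0.1,0.3,0],[0,0.1,0.3,0]]

```text
time_s: 9.38
position: [426.5, -51.3, 18.8]
tool_rot: [[-0.06, 0.998, -0.006], [0.998, 0.06, 0.001], [0.001, -0.006, -1.0]]
contact_force: [-16.3, -5.3, 11.1]
gripper_width: 0.125
```

apply_moves:
  plan:
    - [[0,0,0,0],[0,0,0,0]]
  jaw: 170

```text
time_s: 9.62
position: [429.5, -51.4, 19.2]
tool_rot: [[-0.058, 0.998, 0.001], [0.998, 0.058, -0.0], [-0.0, 0.001, -1.0]]
contact_force: [0.1, -0.2, 0.2]
gripper_width: 0.329
```

```bash
python3 mv.py 427 -52 22.6 3.3; python3 - <<'E'
from h import *
snap('wrist','w4.png')
E
```

```text
t 9.625 pos [429.5 -51.4  19.2] yang 3.34 w 0.329 F [ 0.1 -0.2  0.2]
shift cm [-0.04 -0.25 -0.34] roll 0.0
R [[-0.058, 0.998, 0.001], [0.998, 0.058, -0.0], [-0.0, 0.001, -1.0]]
```

View pics/w4.png

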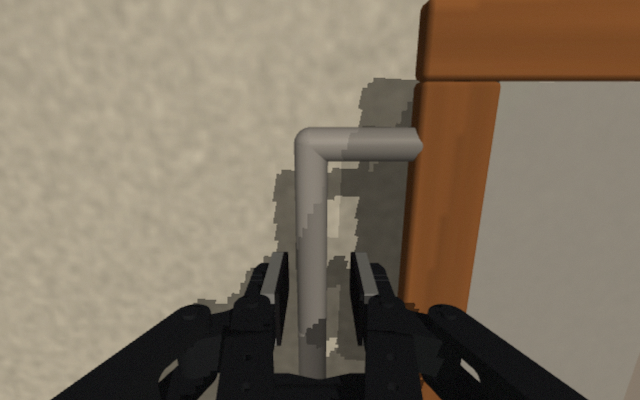

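apply_moves:
  plan:
    - [[0,-0.2,0,0],[0,-0.2,-3,0],[0,-0.2,-9,0],[0,-0.2,-15,0],[0,-0.2,-21,0]]

```text
time_s: 10.3
position: [426.5, -51.2, 231.1]
tool_rot: [[-0.058, 0.998, 0.001], [0.998, 0.058, -0.0], [-0.0, 0.001, -1.0]]
contact_force: [1.1, 0.1, -1.1]
gripper_width: 0.333
```

```bash
python3 mv.py 380 325 240 93.9; python3 - <<'E'
from h import *
p=pickle.load(open('pics/top0.png.pkl','rb'))
for uv in((229,213),(236,268)):print(atz(p,uv,30).round(0))
snap('scene','s3.png')
E
```

```text
t 10.3 pos [426.5 -51.2 231.1] yang 3.35 w 0.333 F [ 1.1  0.1 -1.1]
shift cm [37.83 -2.44 -0.9 ] roll -90.5
R [[-0.058, 0.998, 0.001], [0.998, 0.058, -0.0], [-0.0, 0.001, -1.0]]
[519. 229.  30.]
[368. 204.  30.]
```

View pics/s3.png

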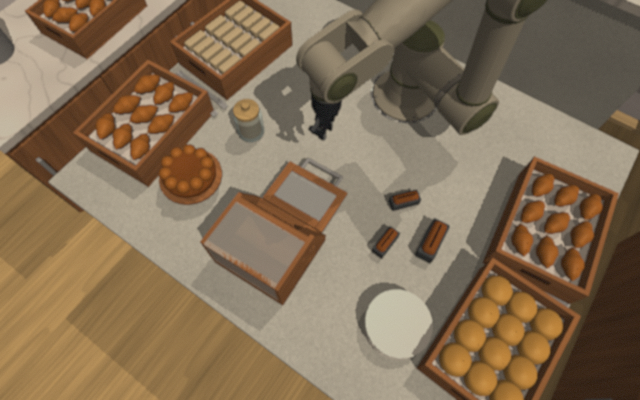

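apply_moves:
  plan:
    - [[5.5,-0.4,-0.5,-10],[11,-0.7,-1,-20],[16.5,-1,-1,-30],[22,-1.4,-1,-40],[27.5,-1.8,-1,-50]]
  jaw: 0

```text
time_s: 10.98
position: [392.3, 223.9, 239.0]
tool_rot: [[-0.806, 0.592, 0.001], [0.592, 0.806, 0.0], [-0.0, 0.0, -1.0]]
contact_force: [0.3, -0.2, -0.8]
gripper_width: 1.002
```

```bash
python3 mv.py 370 335 240 93.9
```

```text
t 10.975 pos [392.3 223.9 239. ] yang 53.68 w 1.002 F [ 0.3 -0.2 -0.8]
shift cm [ 8.38  7.63 -0.1 ] roll -40.2
R [[-0.806, 0.592, 0.001], [0.592, 0.806, 0.0], [-0.0, 0.0, -1.0]]
```

apply_moves:
  plan:
    - [[2,2,0,-10],[4,4,0,-20],[6,6,0,-30],[8.4,7.6,0,-40.2],[8.4,7.6,0,-40.2]]

```text
time_s: 11.6
position: [370.2, 334.2, 238.7]
tool_rot: [[-0.998, -0.064, -0.0], [-0.064, 0.998, -0.0], [0.0, 0.0, -1.0]]
contact_force: [-0.1, -0.6, -0.8]
gripper_width: 1.003
```

apply_moves:
  plan:
    - [[0,0,0,0],[0,0,0,0]]

```text
time_s: 11.85
position: [371.2, 332.5, 239.0]
tool_rot: [[-0.998, -0.059, 0.0], [-0.059, 0.998, -0.0], [-0.0, -0.0, -1.0]]
contact_force: [-0.2, -0.0, -0.4]
gripper_width: 1.001
```

```bash
python3 mv.py 395 336 20 93.9; python3 - <<'E'
from h import *
p=snap('wrist','w5.png')
def tr(q,P):
    c,sn=np.cos(q[2]),np.sin(q[2]);P=np.array(P,float);return np.c_[q[0]+c*P[:,0]-sn*P[:,1],q[1]+sn*P[:,0]+c*P[:,1],P[:,2]]
im=p['frame'][:,:,::-1].copy()
uv=proj(p,tr([436.3,339,.068],[(60,26,50),(60,-26,50),(-60,-26,50),(-60,26,50)]));print(uv.round(0))
cv2.polylines(im,[uv.astype(np.int32)],True,(0,255,0),1);cv2.imwrite('pics/w5o.png',im)
E
```

```text
t 11.85 pos [371.2 332.5 239. ] yang 93.41 w 1.001 F [-0.2 -0.  -0.4]
shift cm [-2.39  0.21 21.91] roll -0.5
R [[-0.998, -0.059, 0.0], [-0.059, 0.998, -0.0], [-0.0, -0.0, -1.0]]
[[345. 286.]
 [298. 286.]
 [295. 180.]
 [347. 180.]]
```

View pics/w5o.png

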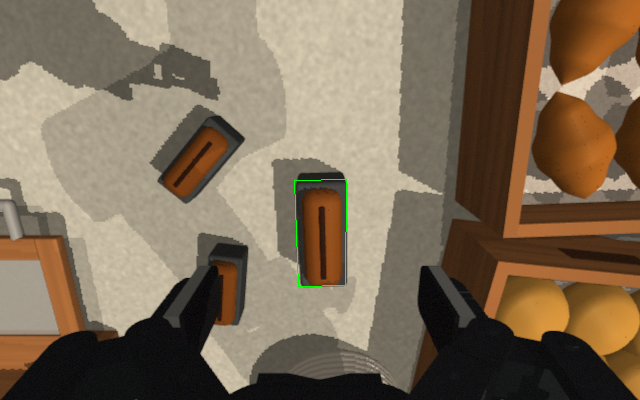

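apply_moves:
  plan:
    - [[-2.4,0.2,5,-0.5],[-2.4,0.2,11,-0.5],[-2.4,0.2,16,-0.5],[-2.4,0.2,20,-0.5],[-2.4,0.2,22.4,-0.5]]

```text
time_s: 12.52
position: [394.3, 335.8, 13.2]
tool_rot: [[-0.998, -0.069, -0.002], [-0.069, 0.998, -0.001], [0.002, -0.001, -1.0]]
contact_force: [1.4, 0.8, 0.4]
gripper_width: 1.005
```

apply_moves:
  plan:
    - [[0,0,0,0],[0,0,0,0],[0,0,0,0],[0,0,0,0],[0,0,0,0]]
  jaw: 255
  grip_force: 90

```text
time_s: 13.15
position: [395.5, 337.0, 16.5]
tool_rot: [[-0.998, -0.07, 0.002], [-0.07, 0.998, 0.001], [-0.003, 0.001, -1.0]]
contact_force: [-0.2, -1.7, 7.0]
gripper_width: 0.593
```

```bash
python3 mv.py 395.4 336 60 93.9; python3 - <<'E'
from h import *
snap('wrist','w6.png')
E
```

```text
t 13.15 pos [395.5 337.   16.5] yang 94.04 w 0.593 F [-0.2 -1.7  7. ]
shift cm [ 0.01 -0.09 -4.35] roll 0.1
R [[-0.998, -0.07, 0.002], [-0.07, 0.998, 0.001], [-0.003, 0.001, -1.0]]
```

View pics/w6.png

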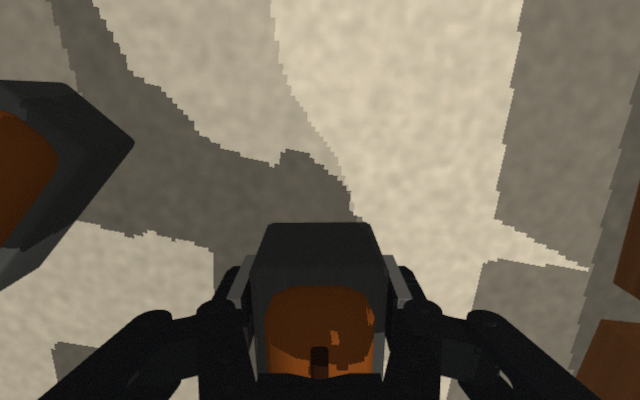

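apply_moves:
  plan:
    - [[0,0,-0.4,0],[0,0,-0.9,0],[0,0,-1.5,0],[0,0,-2,0],[0,0,-2,0]]

```text
time_s: 13.82
position: [394.9, 336.8, 35.4]
tool_rot: [[-0.998, -0.071, 0.001], [-0.071, 0.998, 0.0], [-0.001, 0.0, -1.0]]
contact_force: [0.2, 0.3, -4.7]
gripper_width: 0.6
```

```bash
python3 - <<'E'
from h import *
snap('wrist','w7.png')
p=snap('scene','s4.png');a=p['frame'][190:280,380:480,::-1];cv2.imwrite('pics/c5.png',cv2.resize(a,None,fx=6,fy=6,interpolation=cv2.INTER_CUBIC))
o=manip.observe();print(o['torque'],o['contact_force'])
E
```

```text
[-0.02162342  0.15501661 -0.0189116 ] [ 1.04079916 -0.08143921 -4.13318962]
```

View pics/w7.png

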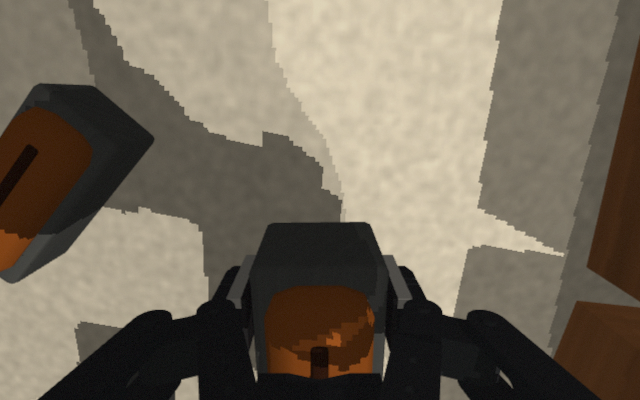

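View pics/c5.png

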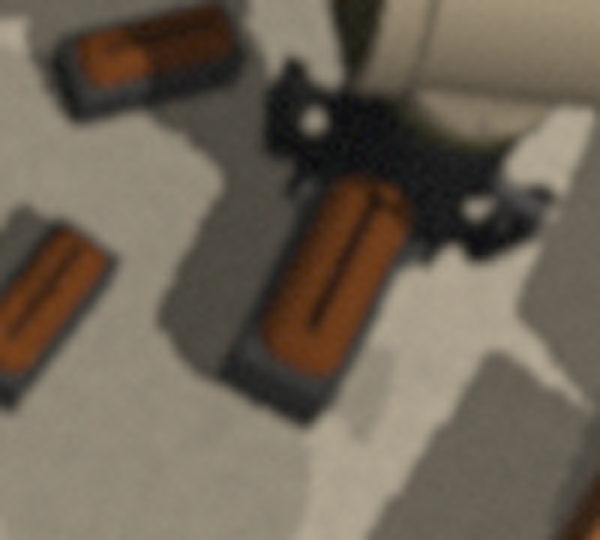

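```bash
python3 mv.py 450 -49.1 115 93.3
```

```text
t 13.925 pos [394.6 336.7  34.9] yang 94.04 w 0.6 F [ 1.  -0.1 -4.1]
shift cm [ -2.81 -38.87  -8.  ] roll 0.7
R [[-0.998, -0.07, -0.0], [-0.07, 0.998, -0.0], [0.0, -0.0, -1.0]]
```

apply_moves:
  plan:
    - [[0,0,-2,0],[0,0,-5,0],[0,0,-8,0],[0,-2,-8,0],[-0.5,-6,-8,0]]

```text
time_s: 14.55
position: [403.0, 276.1, 113.8]
tool_rot: [[-0.997, -0.072, -0.002], [-0.072, 0.997, -0.001], [0.002, -0.001, -1.0]]
contact_force: [0.5, -0.6, -5.0]
gripper_width: 0.597
```

```bash
python3 mv.py 450 -49.1 115 93.3
```

```text
t 14.55 pos [403.  276.1 113.8] yang 94.15 w 0.597 F [ 0.5 -0.6 -5. ]
shift cm [ -2.33 -32.77  -0.1 ] roll 0.9
R [[-0.997, -0.072, -0.002], [-0.072, 0.997, -0.001], [0.002, -0.001, -1.0]]
```

apply_moves:
  plan:
    - [[-0.3,-4.5,0,0.2],[-0.7,-9,0,0.4],[-1,-13.5,0,0.6],[-1.3,-18,0,0.8],[-1.6,-22.5,0,0.8]]

```text
time_s: 15.18
position: [434.5, 51.7, 113.7]
tool_rot: [[-0.998, -0.056, -0.002], [-0.056, 0.998, 0.0], [0.002, 0.0, -1.0]]
contact_force: [0.8, 0.2, -5.0]
gripper_width: 0.593
```

```bash
python3 mv.py 450 -49.1 115 93.3
```

```text
t 15.175 pos [434.5  51.7 113.7] yang 93.22 w 0.593 F [ 0.8  0.2 -5. ]
shift cm [ -0.98 -10.16  -0.14] roll -0.1
R [[-0.998, -0.056, -0.002], [-0.056, 0.998, 0.0], [0.002, 0.0, -1.0]]
```

apply_moves:
  plan:
    - [[-0.4,-4,0,0],[-0.8,-7.5,0,0],[-1,-9.8,0,0],[-1,-10.2,0,0],[-1,-10.2,0,0]]

```text
time_s: 15.8
position: [450.6, -47.2, 114.2]
tool_rot: [[-0.998, -0.056, -0.002], [-0.056, 0.998, 0.001], [0.002, 0.001, -1.0]]
contact_force: [0.4, -0.9, -4.1]
gripper_width: 0.597
```

```bash
python3 mv.py 641.2 -38 80 93.3;  python3 - <<'E'
from h import *
for n in('scene','top'):
    p=snap(n,n+'5.png')
E
```

```text
t 15.8 pos [450.6 -47.2 114.2] yang 93.22 w 0.597 F [ 0.4 -0.9 -4.1]
shift cm [-19.09  -0.15   3.39] roll -0.1
R [[-0.998, -0.056, -0.002], [-0.056, 0.998, 0.001], [0.002, 0.001, -1.0]]
```

View pics/scene5.png

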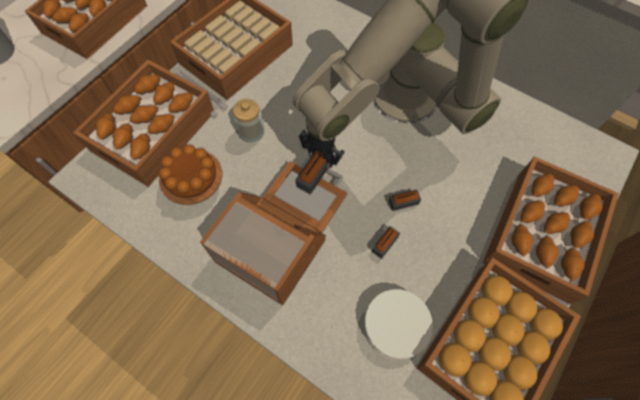

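View pics/top5.png

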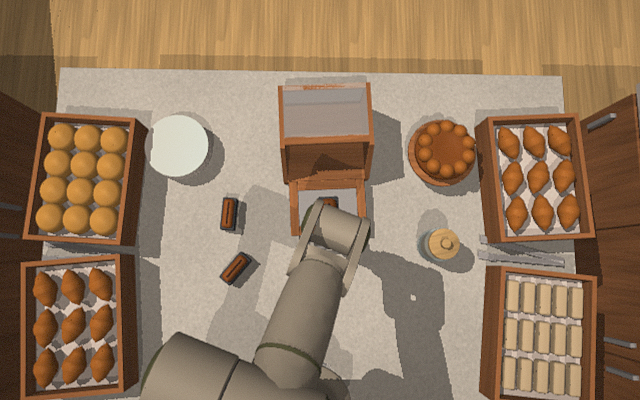

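apply_moves:
  plan:
    - [[-0.5,0,1.5,-0.1],[-2,0,3.2,-0.1],[-5,0,3.4,-0.1],[-8,-0.1,3.4,-0.1],[-11,-0.1,3.4,-0.1]]

```text
time_s: 16.52
position: [562.1, -41.4, 79.5]
tool_rot: [[-0.998, -0.059, -0.001], [-0.059, 0.998, 0.0], [0.001, 0.0, -1.0]]
contact_force: [0.7, -0.1, -4.8]
gripper_width: 0.597
```

```bash
python3 mv.py 641.2 -38 80 93.3;  python3 - <<'E'
from h import *
p=snap('scene','scene6.png');a=p['frame'][100:310,190:400,::-1];cv2.imwrite('pics/c6.png',cv2.resize(a,None,fx=2.8,fy=2.8,interpolation=cv2.INTER_CUBIC))
p=snap('wrist','w8.png')
E
```

```text
t 16.525 pos [562.1 -41.4  79.5] yang 93.39 w 0.597 F [ 0.7 -0.1 -4.8]
shift cm [-7.91 -0.12 -0.06] roll 0.1
R [[-0.998, -0.059, -0.001], [-0.059, 0.998, 0.0], [0.001, 0.0, -1.0]]
```

View pics/c6.png

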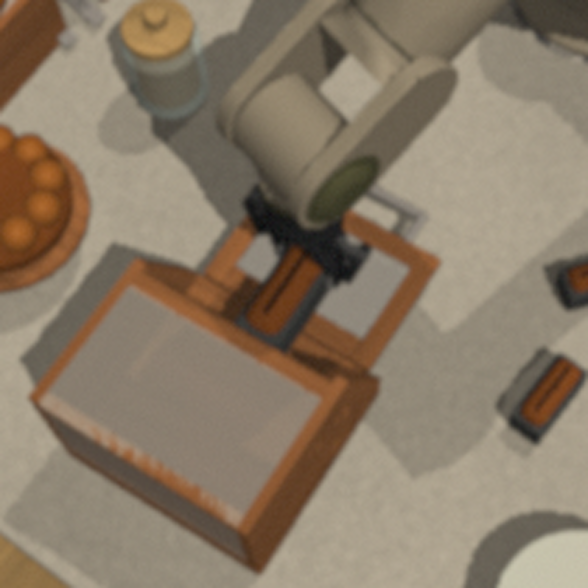

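View pics/w8.png

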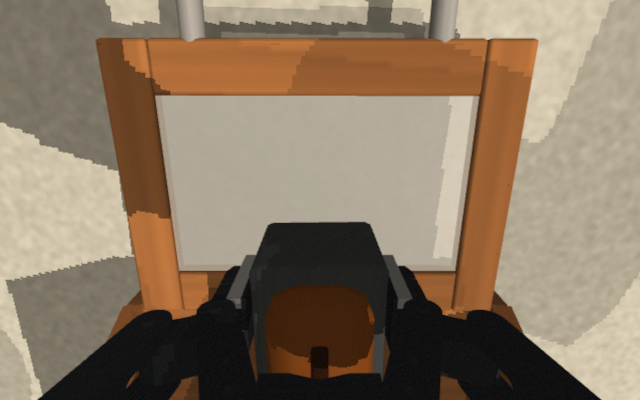

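apply_moves:
  plan:
    - [[-1.8,0,0,0],[-3.5,0,0,0],[-5,0,0,0],[-6.2,-0.1,0,0],[-7,-0.1,0,0]]

```text
time_s: 17.25
position: [631.1, -38.6, 79.7]
tool_rot: [[-0.998, -0.059, -0.002], [-0.059, 0.998, 0.0], [0.002, 0.001, -1.0]]
contact_force: [0.7, -0.1, -4.1]
gripper_width: 0.595
```

```bash
python3 mv.py 641.2 -38 80 93.3;  python3 - <<'E'
from h import *
p=snap('scene','scene7.png');a=p['frame'][130:310,190:360,::-1];cv2.imwrite('pics/c7.png',cv2.resize(a,None,fx=4,fy=3.3,interpolation=cv2.INTER_CUBIC))
p=snap('wrist','w9.png')
E
```

```text
t 17.25 pos [631.1 -38.6  79.7] yang 93.37 w 0.595 F [ 0.7 -0.1 -4.1]
shift cm [-1.01 -0.   -0.03] roll 0.1
R [[-0.998, -0.059, -0.002], [-0.059, 0.998, 0.0], [0.002, 0.001, -1.0]]
```

View pics/c7.png

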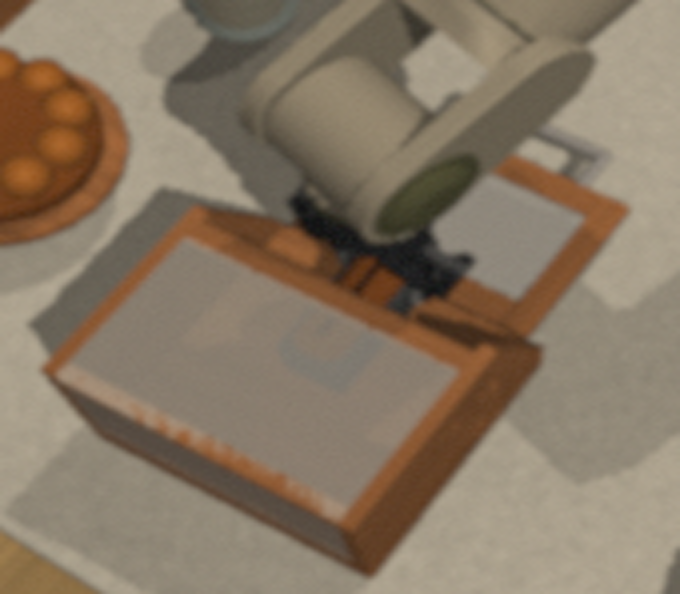

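View pics/w9.png

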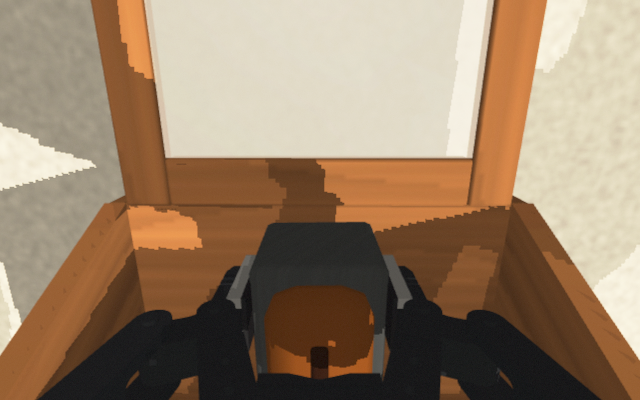

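```bash
python3 - <<'E'
from h import *
p=pickle.load(open('pics/w9.png.pkl','rb'))
for z in(40,46):print(atz(p,(320,206),z).round(1))
V=p['view'];print('cam',(-V[:3,:3].T@V[:3,3]).round(0)); print('tin front rim',atz(p,(320,223),79.7-16.5+50))
E
```

```text
[615.7 -38.9  40. ]
[613.8 -39.   46. ]
cam [556. -43. 222.]
tin front rim [597.98294911 -40.22167385 113.2       ]
```

apply_moves:
  plan:
    - [[-0.4,0,0,0],[-0.8,0,0,0],[-1,0,0,0],[-1,0,0.5,0],[-1,0,1,0]]

```text
time_s: 17.98
position: [641.1, -38.4, 70.5]
tool_rot: [[-0.998, -0.058, -0.0], [-0.058, 0.998, 0.0], [0.0, 0.0, -1.0]]
contact_force: [0.1, 0.5, -4.6]
gripper_width: 0.593
```

apply_moves:
  plan:
    - [[0,0,0.4,0],[0,0,0.7,0],[0,0,1,0],[0,0,1,0]]

```text
time_s: 18.48
position: [641.2, -38.4, 60.8]
tool_rot: [[-0.998, -0.058, -0.0], [-0.058, 0.998, 0.0], [0.0, 0.0, -1.0]]
contact_force: [-0.1, -0.9, -5.2]
gripper_width: 0.599
```

```bash
python3 mv.py 641.2 -38 56.5 93.3;  python3 - <<'E'
from h import *
p=snap('wrist','w10.png')
E
```

```text
t 18.475 pos [641.2 -38.4  60.8] yang 93.35 w 0.599 F [-0.1 -0.9 -5.2]
shift cm [-0.01  0.04  0.43] roll 0.0
R [[-0.998, -0.058, -0.0], [-0.058, 0.998, 0.0], [0.0, 0.0, -1.0]]
```

View pics/w10.png

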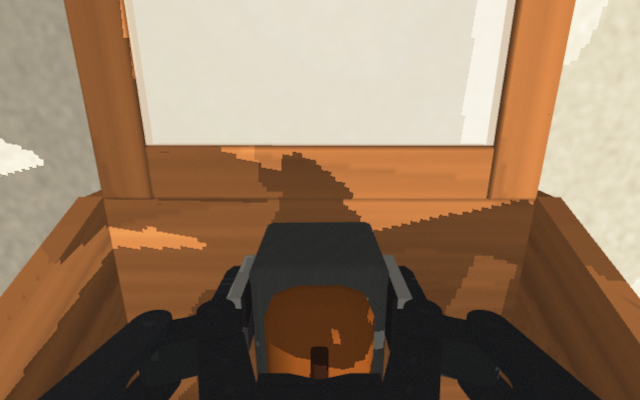

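apply_moves:
  plan:
    - [[0,0,0.15,0],[0,0,0.3,0],[0,0,0.4,0],[0,0,0.4,0]]

```text
time_s: 19.02
position: [641.3, -38.5, 57.0]
tool_rot: [[-0.998, -0.058, 0.0], [-0.058, 0.998, 0.0], [-0.0, 0.0, -1.0]]
contact_force: [-0.3, 0.3, -4.7]
gripper_width: 0.596
```

apply_moves:
  plan:
    - [[0,0,0.05,0],[0,0,0.1,0],[0,0,0.1,0]]

```text
time_s: 19.4
position: [641.4, -38.5, 56.6]
tool_rot: [[-0.998, -0.058, 0.001], [-0.058, 0.998, -0.0], [-0.0, -0.0, -1.0]]
contact_force: [-4.7, 0.6, 3.2]
gripper_width: 0.599
```

apply_moves:
  plan:
    - [[0,0,0,0],[0,0,0,0],[0,0,0,0],[0,0,0,0]]
  jaw: 0

```text
time_s: 19.9
position: [641.4, -38.5, 56.0]
tool_rot: [[-0.998, -0.058, 0.0], [-0.058, 0.998, -0.0], [-0.0, -0.0, -1.0]]
contact_force: [-0.5, -0.0, -0.6]
gripper_width: 1.004
```

apply_moves:
  plan:
    - [[1,0,0,0],[3,0,-0.5,0],[6,0,-1,0],[9,0,-1,0],[9,0,-1,0]]

```text
time_s: 20.52
position: [549.7, -43.7, 66.2]
tool_rot: [[-0.998, -0.058, -0.001], [-0.058, 0.998, 0.0], [0.001, 0.0, -1.0]]
contact_force: [0.1, -0.8, 0.1]
gripper_width: 1.001
```

```bash
python3 mv.py 600 -40.5 56 93.3;  python3 - <<'E'
from h import *
p=snap('wrist','w11.png')
p=snap('scene','scene8.png');a=p['frame'][130:310,190:360,::-1];cv2.imwrite('pics/c8.png',cv2.resize(a,None,fx=4,fy=3.3,interpolation=cv2.INTER_CUBIC))
E
```

```text
t 20.525 pos [549.7 -43.7  66.2] yang 93.31 w 1.001 F [ 0.1 -0.8  0.1]
shift cm [-5.04  0.03  1.02] roll 0.0
R [[-0.998, -0.058, -0.001], [-0.058, 0.998, 0.0], [0.001, 0.0, -1.0]]
```

View pics/w11.png

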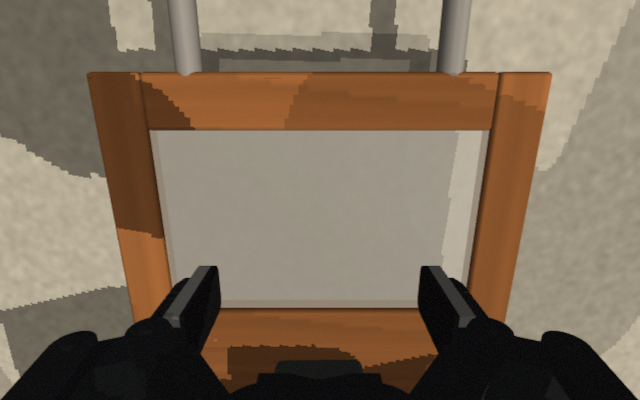

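View pics/c8.png

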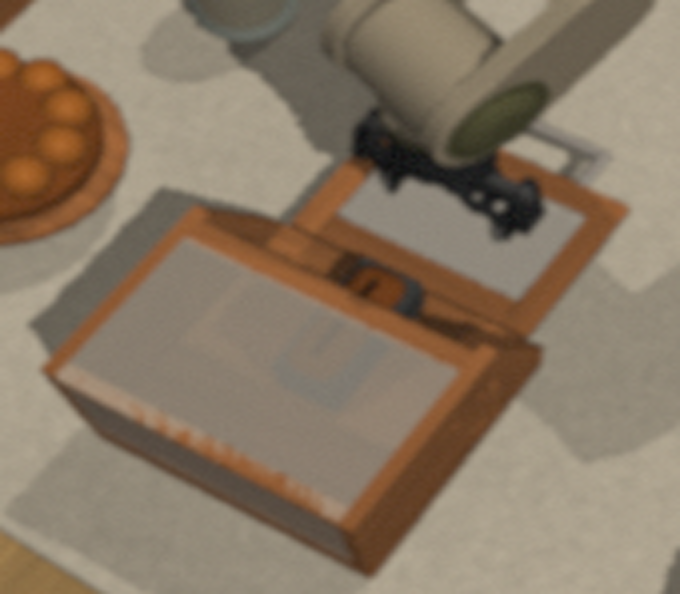

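apply_moves:
  plan:
    - [[0,0,0.5,0],[0,0,1.4,0],[0,0,1.4,0],[-1,0,1.4,0],[-2.5,0,1.4,0]]
  jaw: 255
  grip_force: 40

```text
time_s: 21.25
position: [577.4, -42.3, 52.3]
tool_rot: [[-0.998, -0.058, 0.001], [-0.058, 0.998, -0.0], [-0.001, -0.0, -1.0]]
contact_force: [-0.4, 0.5, 0.2]
gripper_width: -0.002
```

apply_moves:
  plan:
    - [[-1,0,0,0],[-2,0,0,0],[-2.8,0,0,0],[-3.4,0,0,0],[-4,0,0,0]]

```text
time_s: 21.88
position: [616.0, -39.9, 51.9]
tool_rot: [[-0.998, -0.058, -0.002], [-0.058, 0.998, 0.0], [0.002, 0.0, -1.0]]
contact_force: [-3.2, 0.3, 2.0]
gripper_width: -0.002
```

```bash
python3 mv.py 643 -38.5 52 93.3;  python3 - <<'E'
from h import *
p=snap('wrist','w12.png')
E
```

```text
t 21.875 pos [616.  -39.9  51.9] yang 93.35 w -0.002 F [-3.2  0.3  2. ]
shift cm [-2.7  -0.02 -0.01] roll 0.1
R [[-0.998, -0.058, -0.002], [-0.058, 0.998, 0.0], [0.002, 0.0, -1.0]]
```

View pics/w12.png

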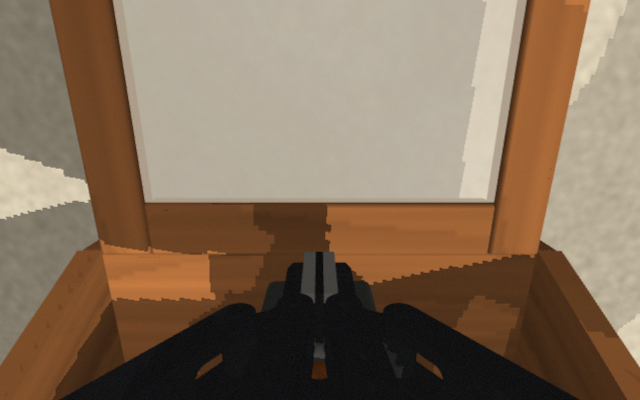

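Contact with the tin (3 N). I'll push slowly.

apply_moves:
  plan:
    - [[-0.5,0,0,0],[-1.1,0,0,0],[-1.7,0,0,0],[-2.3,0,0,0],[-2.7,0,0,0]]

```text
time_s: 22.55
position: [643.6, -38.3, 51.9]
tool_rot: [[-0.998, -0.058, -0.0], [-0.058, 0.998, 0.0], [0.0, 0.0, -1.0]]
contact_force: [-3.8, -0.4, 0.7]
gripper_width: -0.001
```

apply_moves:
  plan:
    - [[0,0,0,0],[0.5,0,-0.3,0],[2,0,-1,0],[5,0,-2,0],[9,0,-2,0]]

```text
time_s: 23.18
position: [553.0, -43.8, 73.0]
tool_rot: [[-0.998, -0.058, 0.003], [-0.058, 0.998, -0.001], [-0.003, -0.001, -1.0]]
contact_force: [-0.7, 0.5, -0.6]
gripper_width: 0.001
```

```bash
python3 mv.py 643 -38.5 52 93.3;  python3 - <<'E'
from h import *
p=snap('scene','scene9.png');a=p['frame'][130:310,190:360,::-1];cv2.imwrite('pics/c9.png',cv2.resize(a,None,fx=4,fy=3.3,interpolation=cv2.INTER_CUBIC))
p=snap('top','top9.png');a=p['frame'][70:210,260:400,::-1];cv2.imwrite('pics/c10.png',cv2.resize(a,None,fx=4.2,fy=4.2,interpolation=cv2.INTER_CUBIC))
E
```

```text
t 23.175 pos [553.  -43.8  73. ] yang 93.35 w 0.001 F [-0.7  0.5 -0.6]
shift cm [-9.01  0.01  2.13] roll 0.1
R [[-0.998, -0.058, 0.003], [-0.058, 0.998, -0.001], [-0.003, -0.001, -1.0]]
```

View pics/c9.png

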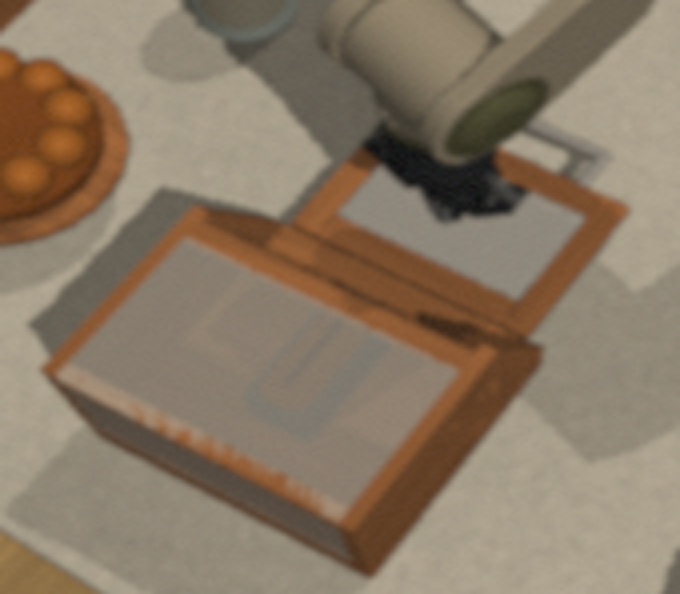

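View pics/c10.png

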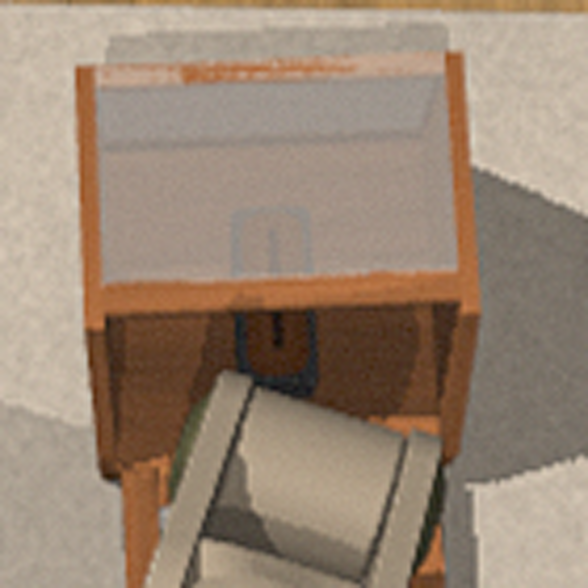

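```bash
python3 - <<'E'
from h import *
p=pickle.load(open('pics/top9.png.pkl','rb'))
t=lambda u,v:(260+u/4.2-.4,70+v/4.2-.4)
print(atz(p,t(272,207),90),atz(p,t(280,378),90),atz(p,t(280,393),40),atz(p,t(285,380),40))
E
```

```text
[774.93601271 -32.19000889  90.        ] [660.75711608 -38.21658275  90.        ] [661.60069913 -40.23883809  40.        ] [670.54613144 -43.53064019  40.        ]
```

apply_moves:
  plan:
    - [[1,0,-2.5,10],[3,0,-6,20],[6,0,-9,30],[9,0,-10,40],[12.6,0,-10,50]]
  jaw: 170

```text
time_s: 23.9
position: [427.6, -51.3, 173.2]
tool_rot: [[-0.682, 0.731, 0.003], [0.731, 0.682, -0.001], [-0.003, 0.002, -1.0]]
contact_force: [0.1, 0.2, 0.3]
gripper_width: 0.333
```

```bash
python3 mv.py 426.7 -51.3 170 3.35
```

```text
t 23.9 pos [427.6 -51.3 173.2] yang 43.03 w 0.333 F [0.1 0.2 0.3]
shift cm [ 0.06 -0.07  0.32] roll 39.7
R [[-0.682, 0.731, 0.003], [0.731, 0.682, -0.001], [-0.003, 0.002, -1.0]]
```

apply_moves:
  plan:
    - [[0,0,0.3,10],[0,0,2,20],[0,0,4,30],[0,0,6,39.7],[0,0,6,39.7]]

```text
time_s: 24.52
position: [427.4, -50.9, 111.6]
tool_rot: [[-0.065, 0.998, -0.001], [0.998, 0.065, 0.001], [0.001, -0.001, -1.0]]
contact_force: [-0.2, -0.2, -0.4]
gripper_width: 0.336
```

apply_moves:
  plan:
    - [[0,0,0,0],[0,0,0,0]]

```text
time_s: 24.78
position: [428.1, -51.1, 112.8]
tool_rot: [[-0.065, 0.998, 0.002], [0.998, 0.065, -0.001], [-0.001, 0.002, -1.0]]
contact_force: [-0.2, -0.6, -0.0]
gripper_width: 0.331
```

```bash
python3 mv.py 426.7 -51.3 21 3.35;  python3 - <<'E'
from h import *
p=snap('wrist','w13.png')
E
```

```text
t 24.775 pos [428.1 -51.1 112.8] yang 3.75 w 0.331 F [-0.2 -0.6 -0. ]
shift cm [-0.   -0.16  9.18] roll 0.4
R [[-0.065, 0.998, 0.002], [0.998, 0.065, -0.001], [-0.001, 0.002, -1.0]]
```

View pics/w13.png

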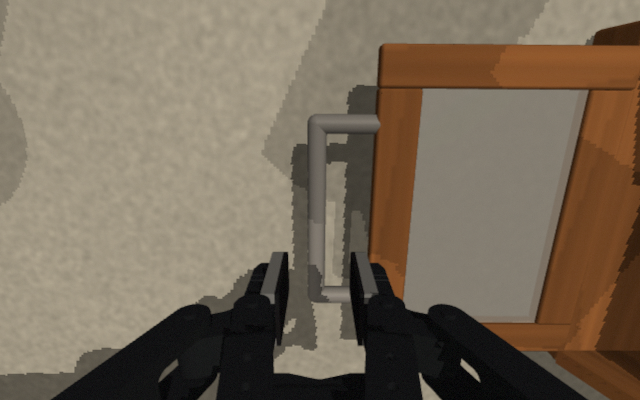

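apply_moves:
  plan:
    - [[0,-0.15,2.5,0.4],[0,-0.15,5,0.4],[0,-0.15,7.5,0.4],[0,-0.15,9.1,0.4],[0,-0.15,9.1,0.4]]

```text
time_s: 25.45
position: [425.9, -51.0, 20.7]
tool_rot: [[-0.057, 0.998, -0.001], [0.998, 0.057, 0.001], [0.001, -0.001, -1.0]]
contact_force: [-0.6, 0.8, 0.7]
gripper_width: 0.335
```

apply_moves:
  plan:
    - [[0,0,0,0],[0,0,0,0],[0,0,0,0],[0,0,0,0]]
  jaw: 255
  grip_force: 25

```text
time_s: 25.95
position: [426.5, -51.2, 21.7]
tool_rot: [[-0.057, 0.998, 0.001], [0.998, 0.057, -0.001], [-0.001, 0.001, -1.0]]
contact_force: [-2.7, -0.4, 7.4]
gripper_width: 0.126
```

```bash
python3 mv.py 426.5 -51.3 21 3.35;python3 - <<'E'
import numpy as np
ph=[-90,-89.5,-88.5,-87,-85,-82.5,-79.5]
while ph[-1]<14: ph.append(ph[-1]+3.5)
ph=np.array(ph+[16.5,19,21,22.5,23.7,24.5,25]);r=np.radians(ph)
y=18.6*np.sin(r);z=-18.6*np.cos(r);print(len(ph)-1,ph)
b=0
for i in range(1,len(ph)):
    if (i-1)%5==0:b=i-1;print()
    print([0,float(round(y[i]-y[b],2)),float(round(z[i]-z[b],2)),0],end=', ')
E
```

```text
t 25.95 pos [426.5 -51.2  21.7] yang 3.26 w 0.126 F [-2.7 -0.4  7.4]
shift cm [-0.01  0.    0.07] roll -0.1
R [[-0.057, 0.998, 0.001], [0.998, 0.057, -0.001], [-0.001, 0.001, -1.0]]
40 [-90.  -89.5 -88.5 -87.  -85.  -82.5 -79.5 -76.  -72.5 -69.  -65.5 -62.
 -58.5 -55.  -51.5 -48.  -44.5 -41.  -37.5 -34.  -30.5 -27.  -23.5 -20.
 -16.5 -13.   -9.5  -6.   -2.5   1.    4.5   8.   11.5  15.   16.5  19.
  21.   22.5  23.7  24.5  25. ]

[0, 0.0, -0.16, 0], [0, 0.01, -0.49, 0], [0, 0.03, -0.97, 0], [0, 0.07, -1.62, 0], [0, 0.16, -2.43, 0], 
[0, 0.15, -0.96, 0], [0, 0.39, -2.07, 0], [0, 0.7, -3.17, 0], [0, 1.08, -4.24, 0], [0, 1.52, -5.29, 0], 
[0, 0.5, -1.02, 0], [0, 1.07, -2.01, 0], [0, 1.69, -2.96, 0], [0, 2.37, -3.87, 0], [0, 3.1, -4.73, 0], 
[0, 0.79, -0.82, 0], [0, 1.62, -1.59, 0], [0, 2.5, -2.31, 0], [0, 3.42, -2.97, 0], [0, 4.38, -3.58, 0], 
[0, 1.0, -0.55, 0], [0, 2.02, -1.03, 0], [0, 3.08, -1.45, 0], [0, 4.16, -1.81, 0], [0, 5.26, -2.1, 0], 
[0, 1.11, -0.22, 0], [0, 2.24, -0.37, 0], [0, 3.37, -0.46, 0], [0, 4.51, -0.47, 0], [0, 5.64, -0.42, 0], 
[0, 1.13, 0.12, 0], [0, 2.25, 0.32, 0], [0, 3.35, 0.58, 0], [0, 3.82, 0.71, 0], [0, 4.6, 0.96, 0], 
[0, 0.61, 0.22, 0], [0, 1.06, 0.4, 0], [0, 1.42, 0.56, 0], [0, 1.66, 0.66, 0], [0, 1.81, 0.73, 0],
```

apply_moves:
  plan:
    - [[0,0,-0.15,0],[0,0,-0.5,0],[0,0.03,-1,0],[0,0.07,-1.6,0],[0,0.15,-2.4,0]]

```text
time_s: 26.58
position: [427.8, -51.1, 45.5]
tool_rot: [[-0.057, 0.998, 0.0], [0.998, 0.057, -0.0], [-0.0, 0.0, -1.0]]
contact_force: [3.9, -2.7, -3.2]
gripper_width: 0.131
```

apply_moves:
  plan:
    - [[0,0.15,-0.95,0],[0,0.4,-2.05,0],[0,0.7,-3.15,0],[0,1.1,-4.25,0],[0,1.5,-5.3,0]]

```text
time_s: 27.2
position: [442.0, -50.2, 98.6]
tool_rot: [[-0.057, 0.998, -0.002], [0.998, 0.057, -0.0], [-0.0, -0.002, -1.0]]
contact_force: [-1.6, -4.9, -2.1]
gripper_width: 0.128
```

```bash
python3 mv.py 443.2 -50 99 3.35; python3 - <<'E'
from h import *
p=snap('wrist','w14.png')
E
```

```text
t 27.2 pos [442.  -50.2  98.6] yang 3.26 w 0.128 F [-1.6 -4.9 -2.1]
shift cm [ 0.02  0.12 -0.04] roll -0.1
R [[-0.057, 0.998, -0.002], [0.998, 0.057, -0.0], [-0.0, -0.002, -1.0]]
```

View pics/w14.png

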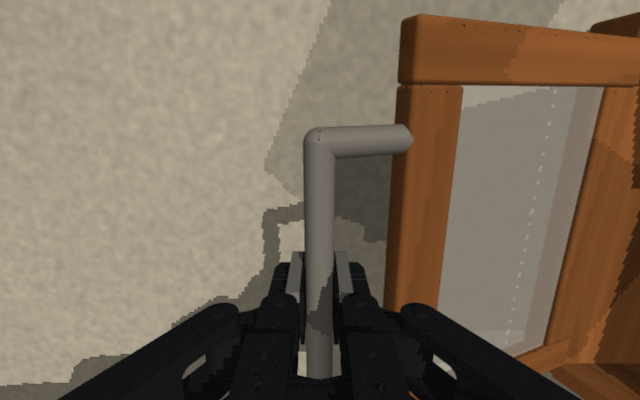

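The bar is held and the flap is rising. I'll carry on along the arc.

apply_moves:
  plan:
    - [[0,0.5,-1,0],[0,1.05,-2,0],[0,1.7,-2.95,0],[0,2.35,-3.85,0],[0,3.1,-4.75,0]]

```text
time_s: 27.88
position: [470.9, -48.5, 146.3]
tool_rot: [[-0.058, 0.998, -0.008], [0.998, 0.058, -0.0], [-0.0, -0.008, -1.0]]
contact_force: [-16.6, -6.2, 11.5]
gripper_width: 0.125
```

apply_moves:
  plan:
    - [[0,0.8,-0.8,0],[0,1.6,-1.6,0],[0,2.5,-2.3,0],[0,3.4,-2.95,0],[0,4.4,-3.55,0]]

```text
time_s: 28.5
position: [516.2, -45.9, 183.9]
tool_rot: [[-0.057, 0.998, -0.003], [0.998, 0.057, -0.001], [-0.001, -0.003, -1.0]]
contact_force: [-14.1, -2.7, 21.9]
gripper_width: 0.123
```

apply_moves:
  plan:
    - [[0,1,-0.55,0],[0,2,-1.05,0],[0,3.1,-1.45,0],[0,4.15,-1.8,0],[0,5.25,-2.1,0]]

```text
time_s: 29.12
position: [570.0, -42.8, 204.1]
tool_rot: [[-0.057, 0.998, 0.001], [0.998, 0.057, -0.001], [-0.001, 0.001, -1.0]]
contact_force: [-3.4, -2.9, 4.9]
gripper_width: 0.129
```

apply_moves:
  plan:
    - [[0,1.1,-0.2,0],[0,2.25,-0.35,0],[0,3.4,-0.45,0],[0,4.5,-0.45,0],[0,5.65,-0.4,0]]

```text
time_s: 29.75
position: [626.2, -39.6, 206.9]
tool_rot: [[-0.057, 0.998, -0.001], [0.998, 0.057, -0.0], [0.0, -0.001, -1.0]]
contact_force: [-0.5, -2.0, 5.7]
gripper_width: 0.13
```

```bash
python3 mv.py 626.8 -40 208 3.35; python3 - <<'E'
from h import *
p=snap('wrist','w15.png')
E
```

```text
t 29.75 pos [626.2 -39.6 206.9] yang 3.25 w 0.13 F [-0.5 -2.   5.7]
shift cm [-0.05  0.06 -0.11] roll -0.1
R [[-0.057, 0.998, -0.001], [0.998, 0.057, -0.0], [0.0, -0.001, -1.0]]
```

View pics/w15.png

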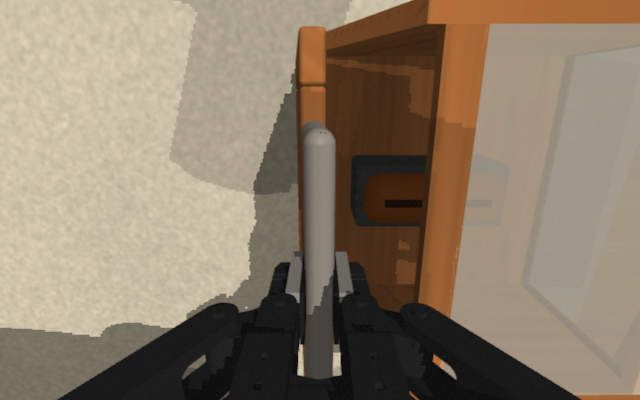

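apply_moves:
  plan:
    - [[0,1,0.1,0],[0,2.1,0.3,0],[0,3.1,0.5,0],[0,3.9,0.7,0],[0,4.6,0.95,0]]

```text
time_s: 30.42
position: [672.8, -36.9, 196.5]
tool_rot: [[-0.057, 0.998, 0.0], [0.998, 0.057, 0.0], [0.0, 0.0, -1.0]]
contact_force: [-0.6, 0.9, 3.0]
gripper_width: 0.133
```

apply_moves:
  plan:
    - [[0,0.4,0.15,0],[0,0.8,0.3,0],[0,1.1,0.42,0],[0,1.35,0.53,0],[0,1.5,0.6,0]]

```text
time_s: 31.05
position: [687.2, -36.0, 190.3]
tool_rot: [[-0.057, 0.998, -0.001], [0.998, 0.057, 0.0], [0.0, -0.0, -1.0]]
contact_force: [0.1, 2.1, 0.7]
gripper_width: 0.13
```

```bash
python3 mv.py 690.7 -36 190.6 3.35
```

```text
t 31.05 pos [687.2 -36.  190.3] yang 3.25 w 0.13 F [0.1 2.1 0.7]
shift cm [-0.02  0.35 -0.04] roll -0.1
R [[-0.057, 0.998, -0.001], [0.998, 0.057, 0.0], [0.0, -0.0, -1.0]]
```

apply_moves:
  plan:
    - [[0,0.1,0.05,0],[0,0.2,0.1,0],[0,0.3,0.12,0],[0,0.35,0.15,0],[0,0.35,0.15,0]]

```text
time_s: 31.68
position: [690.6, -35.9, 188.8]
tool_rot: [[-0.057, 0.998, -0.001], [0.998, 0.057, 0.0], [0.0, -0.001, -1.0]]
contact_force: [-2.4, 3.4, -0.6]
gripper_width: 0.125
```

apply_moves:
  plan:
    - [[0,0.05,0.02,0],[0,0.1,0.05,0],[0,0.15,0.07,0],[0,0.15,0.07,0]]

```text
time_s: 32.17
position: [690.7, -35.9, 188.8]
tool_rot: [[-0.057, 0.998, -0.005], [0.998, 0.057, 0.0], [0.0, -0.005, -1.0]]
contact_force: [-13.6, 3.7, 4.3]
gripper_width: 0.126
```

apply_moves:
  plan:
    - [[0,-0.05,0,0],[0,-0.05,0,0],[0,-0.05,0,0]]
  jaw: 120

```text
time_s: 32.55
position: [692.0, -36.4, 188.4]
tool_rot: [[-0.056, 0.998, 0.001], [0.998, 0.056, -0.0], [-0.0, 0.001, -1.0]]
contact_force: [0.2, -0.2, -0.7]
gripper_width: 0.531
```

apply_moves:
  plan:
    - [[0,0,-1,0],[0,0,-3.5,0],[0,0,-7,0],[0,-4,-10,0],[0,-9,-12,0]]

```text
time_s: 33.17
position: [601.3, -41.3, 310.0]
tool_rot: [[-0.057, 0.998, 0.002], [0.998, 0.057, -0.001], [-0.001, 0.002, -1.0]]
contact_force: [0.9, -0.0, 1.1]
gripper_width: 0.53
```

```bash
python3 mv.py 430 -51 320 3.35
```

```text
t 33.175 pos [601.3 -41.3 310. ] yang 3.25 w 0.53 F [ 0.9 -0.   1.1]
shift cm [ 1.000e-02 -1.715e+01 -1.040e+00] roll -0.1
R [[-0.057, 0.998, 0.002], [0.998, 0.057, -0.001], [-0.001, 0.002, -1.0]]
```

apply_moves:
  plan:
    - [[0,-4,0,0],[0,-9,0,0],[0,-14,0,0],[0,-19,0,0],[0,-20,0,0]]

```text
time_s: 33.8
position: [400.6, -52.4, 309.6]
tool_rot: [[-0.056, 0.998, 0.002], [0.998, 0.056, -0.001], [-0.001, 0.002, -1.0]]
contact_force: [1.2, 0.2, -0.0]
gripper_width: 0.524
```

```bash
python3 - <<'E'
from h import *
p=snap('scene','s10.png');q=snap('top','t10.png');a=q['frame'][70:210,260:400,::-1]
z=pickle.load(open('pics/top0.png.pkl','rb'))['frame'][70:210,260:400,::-1]
cv2.imwrite('pics/c11.png',cv2.resize(np.hstack([z,a]),None,fx=2.8,fy=2.8,interpolation=cv2.INTER_CUBIC))
E
```

```text
(no output)
```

View pics/s10.png

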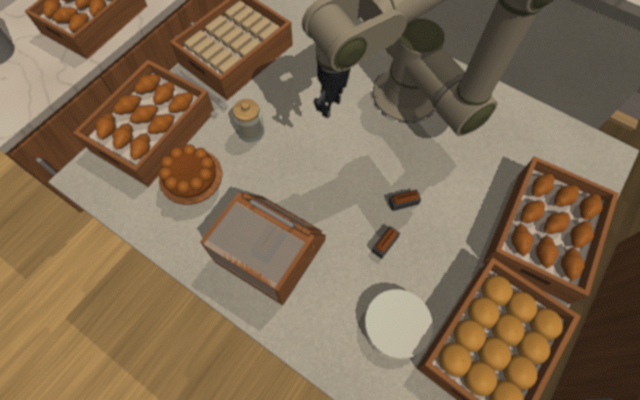

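View pics/c11.png

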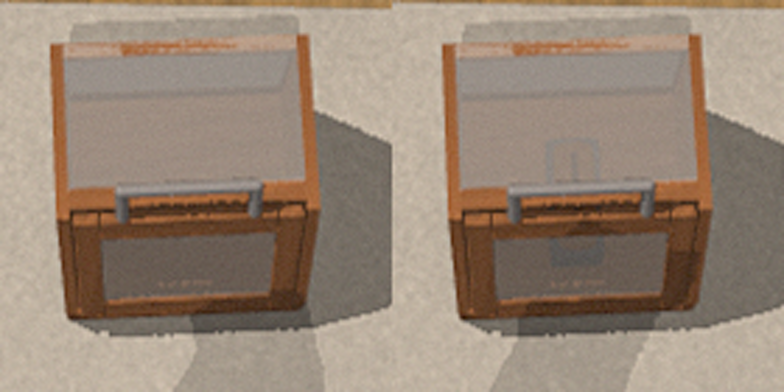

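View pics/t10.png

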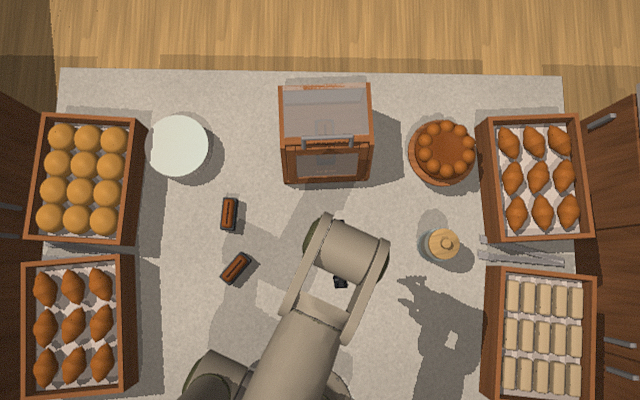

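The before/after crops show the bar at the same place, around (185,188). The flap is shut, the tin stands upright inside, and the jar (443,243), plates (178,149) and cake stand (442,154) are unmoved. I'm handing in.

```bash
python3 -c "
from station import manip
print(manip.hand_in())"
```

```text
the job is handed in; nothing more can be done
None
```

The loaf tin is standing upright inside the pastry cabinet, the flap is shut again, and the job is handed in at about 34 s on the robot's clock.

- **Opening the flap:** I pinched the bar and lowered the flap along its arc to the stop over about 5.5 s.
- **Placing the tin:** I picked the largest of the three tins and held it near its front end. I slid it in under the roof and set it on the cabinet floor. After letting go, I pushed it about 3 cm further in with closed fingers (about 4 N) so the flap would clear it.
- **Closing the flap:** I lifted the flap back along its arc until it pressed on its shut stop, then released the bar and backed the arm away.

**Last checks:**
- The bar stopped at x = 690.7 mm, the same as at the start, and the before and after pictures of the shut flap match.
- The tin's front edge measured about 45 mm behind the hinge.
- The jar, plates and cake stand look unmoved to the eye in the top and scene views; I did not measure them.
- The force readings I saw stayed under about 30 N. The highest, about 27 N, came midway through closing, when the bar shifted slightly in the fingers.

No check failed. The only disagreement was a few millimetres between camera-based estimates of the hinge position.

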